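# Seat the housing and torque-check its clamp screw

## Task

In the clamp fixture, push the aluminium terminal housing along its channel until it is fully home against the end stop, without shoving it hard. Then swing the clamp lever clockwise (seen from above) until the screw comes up tight, and check that it holds: keep leaning squarely on the grip at the lever's end with about 12 N for two full seconds (17 N at most). Back off, leaving the screw tight and the housing home, and do not disturb the other things on the bench.

Things in the scene. Friction and masses are not known exactly. Their poses are not given: they have to be found in the camera images.
- fixture: Clamp fixture fixed to the bench: dark steel plate 200 x 200 x 12 mm. Origin: centre of its underside, on the bench top; z up, x = the way the housing is pushed. A channel 40 mm wide runs along x at y = +40 mm; its floor is the plate's top, its walls (12 mm thick) reach 24 mm over the bench, from x = -95 to +70 mm; open at -x.
- stop (a point): Middle of the end stop's flat face at the far end of the channel: x = +70, y = +40 mm in the fixture's frame, 25 mm over the bench. The stop's top is 38 mm over the bench. The channel is crossed by the steel strap 13 to 37 mm before this face.
- housing: Loose aluminium housing in the channel, 60 (x) x 36 x 24 mm, 0.11 to 0.22 kg, two brass studs on its top near the rear (-x). Origin: centre of its underside; axes within 3 degrees of the fixture's. Starts 15 to 40 mm short of the stop. Home: front face on the stop, origin at x = +40 mm of the fixture. Push its flat rear face (12 mm of it above the walls); it slides with 1 to 3 N.
- screw_axis (a point): Point on the clamp screw's vertical axis, 75 mm over the bench, at x = +45, y = -55 mm in the fixture's frame. The screw's top end is 77 mm over the bench; only the lever's grip rises higher. Slack, the screw turns with about 1.5 N at the grip and stays where it is left; tight, it meets a hard stop and turns no further.
- grip (a point): Centre of the upright black round grip at the lever's end: 20 mm wide, 57 to 93 mm over the bench (this point 75), 90 mm from the screw's axis. Lever bar: 14 mm wide, 57 to 65 mm over the bench. It starts 0.45 to 0.95 rad short of tight, pointing to the fixture's -x and -y; tightening swings it clockwise from above, towards +y. At tight it points along -x within 0.25 rad, differing by start.
- lever (a joint): Elastic give of the lever on the screw, rad: 0 unloaded, grows with torque in the tightening direction, 1 N m winds it by 0.033 rad (at the grip: 3.7 N per mm). 12 N at the grip is 1.08 N m, 0.036 rad. It springs back when let go.
- parts_bin: Bystander: open red bin 150 x 100 x 60 mm, on the left. Origin: centre of its underside.
- spare_housing: Bystander: a second such housing, lying on the bench on the left, not in the fixture. Leave it alone.
- flux_jar: Bystander: amber glass jar, 60 mm wide, 70 mm high, on the right. Origin: centre of its underside.
- screwdriver: Bystander: screwdriver about 200 mm long with a grey handle, lying on the right.
- strap_top (a point): Top face of the flat steel clamp strap (24 x 135 x 10 mm) above the middle of the channel, x = +45, y = +40 mm in the fixture's frame. The screw draws it down 3 mm per rad: slack, 47.8 to 49.4 mm over the bench at the start; tight, 46.5 mm, its underside just over the housing.
There are look-alikes about, which are no part of the job. What is shaped like the housing but pink or red is not meant.

How it is judged:
By the outcome, as a careful person would: the job done as asked, in the order asked, and still so for the second after the job is handed in, with the robot touching nothing.
It also fails if it takes over 69 s, if anything falls off the work surface, if the arm or the gripper's body presses on something with over 40 N, if the wrist force passes 120 N, or if a joint passes its speed limit or range.

## Robot

A 7-joint arm with a two-finger parallel gripper is mounted at the origin on the work surface. World frame = base frame: x ahead of the robot, y to its left, z up, the work surface at z = 0. Lengths are in m, angles in degrees, forces in N, time in s.
With the tool pointing down it reaches from about 0.425 to 0.825 m from the base axis. Payload 3.6 kg.
Tool frame: the origin (TCP) lies at the very end of the fingers, on their centre line; the grasp point (between the pads) lies 19 mm behind it; z points along the fingers, y is the direction in which the jaws open and shut (so a half turn about z gives the same grasp; the last joint's range is limited). The gripper opens to 85 mm and grips with 20 to 120 N. Pads are 22 mm wide; open, the fingers measure 114 mm over their backs; the gripper's body (76 mm by 85 mm) begins 54 mm behind the grasp point. The pads swing forward as they close: fully open they stand 13 mm farther back than shut.
Start: joints at [-71.133, 35.231, -0.722, 81.555, 0.464, 63.22, -2.315], TCP at [0.226, 0.609, 0.193] pointing down, gripper open.
Joint ranges: [-178.69, 178.69], [-17.37, 117.87], [-77.05, 75.6], [15.02, 138.74], [-78.02, 258.01], [0.78, 113.62], [-162.83, 162.83]. Speed limits (degrees/s): [159.86, 159.86, 180, 180, 180, 180, 180].

## Interface

Orientations are given as a 3x3 rotation matrix whose columns are the frame's x, y, z axes.
In Python, from plant import robot gives the robot as it stands.
- The arm moves only by the tool jog_arm, never from a script. Its argument "increments" is a list of rows, each a list of 2 entries, a list of its own where there are three numbers: the shift along the tool's x, y, z as a fraction of full scale, then the turn about the tool's z as a fraction of full scale. In form: [[[dx, dy, dz], roll], ...]. A call has 1 to 20 rows; each row is the pose to reach, as a shift and turn from the pose measured when the call began, along the tool's axes at that moment; what a row does not reach only later rows make up. Full scale, the value 1, is 0.15 m for a shift and 60 degrees for a turn. A row lasts 1/12 s, in which the tool goes at most 41.7 mm and 7.16 degrees, less where a joint would pass 70% of its speed; a pose out of reach is approached as far as the arm can. A call with a number of a shift or a turn outside -1 to 1 is refused whole. A call with a gripper value outside its range is refused whole. "gripper" is the closure in counts, from 0 (fully open) to 255 (shut), set as the call begins (left out, the last holds). The fingers move at their own pace and stop on an object; the grip force is fixed at half the most. Time passes only in rows, so rows that repeat a pose let the fingers close. It gives the time, the measured TCP pose, the force and the opening at its end, in the units of the state.
- robot.read_state(): the state, without advancing time (a new reading comes with each control period).
- robot.capture(name): name is "scene" or "top" or "wrist"; returns a dict with "image" (384x512x3 uint8, red, green, blue), "camera_matrix" (3x3 intrinsics, pixels), "k1" (the pictures are not rectified: a ray, as slopes to the right and down, at radius r is drawn at 1 + k1 r^2 times it, then the intrinsics apply), "T" (4x4, takes a point from camera to world coordinates); the wrist camera has in their place "mount" (4x4, takes a point from camera to tool coordinates, whose origin is the TCP and whose axes are the flange's). Camera axes: x right, y down, z forward; pixel columns grow to the right and rows downward; lengths in m; the calibration is good to about 2 mm. A picture is of the moment at which its call begins: read the wrist's pose just before it. There is no depth.
- robot.hand_in(): hands the job in, once; it reports no verdict.
The state is a dict: "time_s": time; "q": joint angles; "dq": joint speeds; "effort": joint torques, N m; "tcp_pos": TCP position; "orientation": TCP orientation; "wrist_force": force on the tool from outside, world axes, zero at the start; "torque": the same for the moment, N m; "opening": finger opening in m.
Only numpy, scipy, OpenCV 4.12 (cv2) and the standard library are available. Lean on these libraries where they do the work, as an engineer would, in place of code of your own. Each camera call takes 0.05 s, during which the arm holds its last target.

## Working session

There is one attempt and no reset: what is moved stays moved. The work goes in short steps, Python scripts to look and compute and a tool call to move; the robot and the scene stay as the last step left them, time stands still between calls to the robot, and variables do not carry over. Pictures are saved under pics/ and viewed, and the job is handed in when it is done.

Besides the shell and the picture viewer there is one more tool, called after "Request:" by a JSON object that holds its "api" and its "payload", one argument or row to a line. jog_arm: Moves the arm, as the interface text tells. Its arguments: {"type":"object","properties":{"increments":{"type":"array"},"gripper":{"type":"number"}},"required":["increments"]}

```bash
ls; mkdir -p pics; python3 - <<'E'
from plant import robot
import cv2, numpy as np
s=robot.read_state(); print(s)
for n in ["scene","top","wrist"]:
    c=robot.capture(n); cv2.imwrite(f"pics/a_{n}.png",c["image"][:,:,::-1]); np.savez(f"a_{n}.npz",**c)
    print(n,c["camera_matrix"],c["k1"],c.get("T",c.get("mount")))
E
```

```text
pics
{'time_s': 0.0, 'q': array([-71.13185204,  35.28974537,  -0.72463322,  81.64249716,
         0.46555642,  63.22136889,  -2.3131071 ]), 'dq': array([ 0.05279195, -0.033832  ,  0.02624088, -0.14775609, -0.13631235,
        0.03405289,  0.07950796]), 'effort': array([-7.16214308e-04, -4.69209409e+01,  2.59177890e-01, -1.71029842e+01,
        9.97615687e-03,  9.86555329e-03,  1.74190827e-06]), 'tcp_pos': array([0.22610346, 0.6084607 , 0.19152582]), 'orientation': array([[-9.37410224e-01,  3.48225944e-01, -8.74384933e-04],
       [ 3.48227039e-01,  9.37406942e-01, -2.48090216e-03],
       [-4.42599904e-05, -2.63010752e-03, -9.99996540e-01]]), 'wrist_force': array([ 0.21315424, -0.49785167,  0.84551236]), 'torque': array([ 0.02532426, -0.01223637, -0.01162873]), 'opening': 0.08521074041943275}
scene [[346.98879034   0.         255.14845611]
 [  0.         346.98879034 190.83540023]
 [  0.           0.           1.        ]] -0.011166471180596476 [[ 0.39095722  0.78652078 -0.47805598  1.09241744]
 [ 0.92037822 -0.33831243  0.19608322 -0.20378488]
 [-0.00750875 -0.51665246 -0.85616228  0.95715577]
 [ 0.          0.          0.          1.        ]]
top [[477.06767313   0.         259.83521071]
 [  0.         477.06767313 191.1682325 ]
 [  0.           0.           1.        ]] -0.027206796968079115 [[-0.02949138 -0.98923319  0.14334561  0.41384892]
 [-0.9991401   0.03335533  0.02462698 -0.02332831]
 [-0.02914316 -0.14249606 -0.98936624  1.37234813]
 [ 0.          0.          0.          1.        ]]
wrist [[265.30305795   0.         258.04244549]
 [  0.         265.30305795 193.12594299]
 [  0.           0.           1.        ]] -0.005433558566095172 [[ 4.15822656e-05 -9.57788352e-01 -2.87474296e-01  7.33239848e-02]
 [ 9.99999677e-01 -1.91005342e-04  7.81026156e-04 -1.20354058e-03]
 [-8.02966881e-04 -2.87474236e-01  9.57788035e-01 -1.80660265e-01]
 [ 0.00000000e+00  0.00000000e+00  0.00000000e+00  1.00000000e+00]]
```

View pics/a_scene.png

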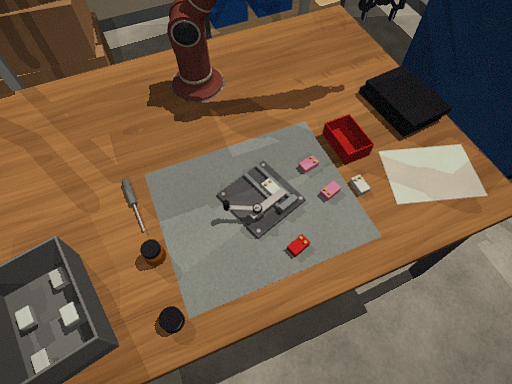

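View pics/a_top.png

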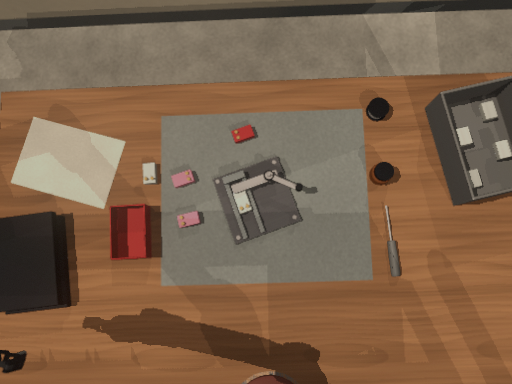

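```bash
python3 - <<'E'
import cv2
a=cv2.imread("pics/a_top.png")[145:255,200:330]; cv2.imwrite("pics/b1.png",cv2.resize(a,None,fx=6,fy=5.4,interpolation=cv2.INTER_CUBIC) if 0 else cv2.resize(a,None,fx=5,fy=5,interpolation=cv2.INTER_CUBIC))
a=cv2.imread("pics/a_scene.png")[145:255,195:325]; cv2.imwrite("pics/b2.png",cv2.resize(a,None,fx=5,fy=5,interpolation=cv2.INTER_CUBIC))
E
```

```text
(no output)
```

View pics/b1.png

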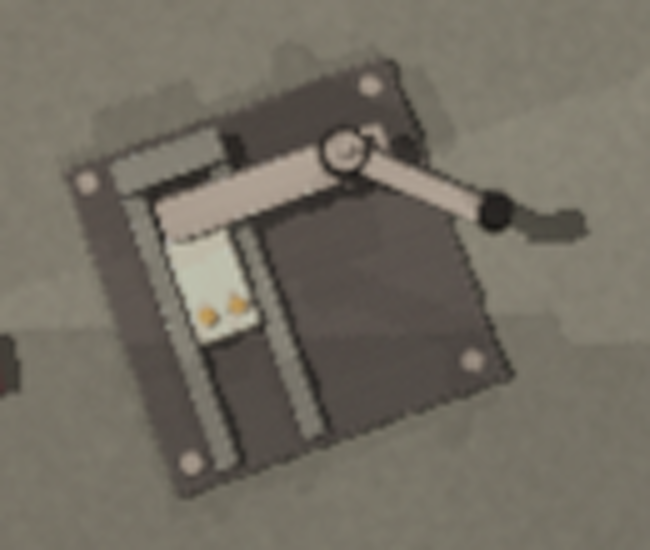

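View pics/b2.png

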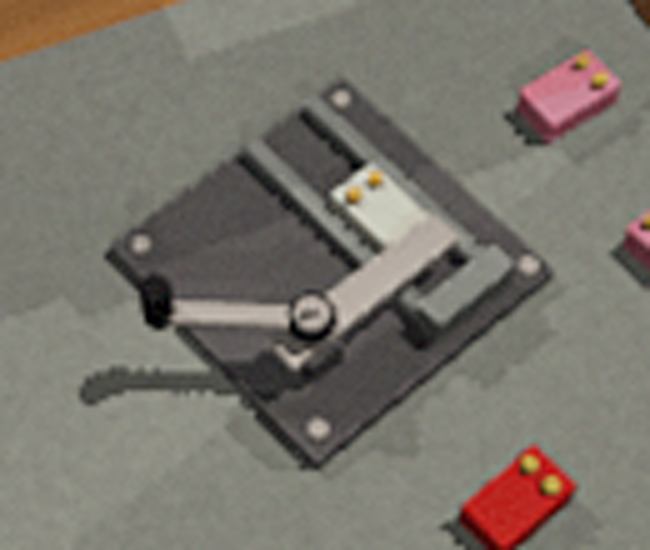

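View pics/a_wrist.png

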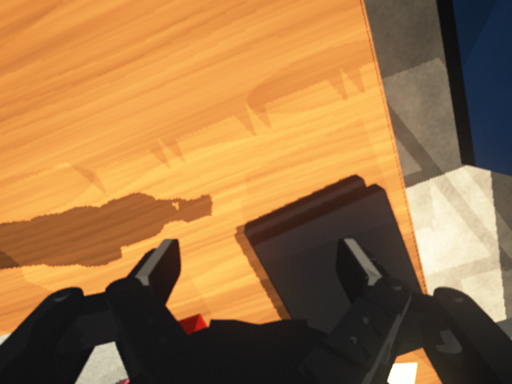

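```bash
cat > h.py <<'E'
import numpy as np, cv2
from scipy.optimize import least_squares
class Cam:
    def __init__(s,c,T=None):
        s.K=c["camera_matrix"]; s.k1=float(c["k1"]); s.T=T if T is not None else c["T"]
    def ray(s,uv):
        d=cv2.undistortPoints(np.array([[uv]],float),s.K,np.array([s.k1,0,0,0]))[0,0]
        return s.T[:3,3], s.T[:3,:3]@np.array([d[0],d[1],1])
    def at(s,uv,z):
        o,d=s.ray(uv); return o+d*(z-o[2])/d[2]
    def proj(s,P):
        P=np.atleast_2d(P); Ti=np.linalg.inv(s.T); r,_=cv2.Rodrigues(Ti[:3,:3])
        return cv2.projectPoints(P,r,Ti[:3,3],s.K,np.array([s.k1,0,0,0.]))[0][:,0]
def load(n,T=None): return Cam(dict(np.load(n)),T)
def crop(p,o,f=5): return (np.array(p,float)+.5)/f-.5+np.array(o)
def fx(p,P):  # pose (x,y,th) fixture pts->world
    c,s=np.cos(p[2]),np.sin(p[2]); P=np.atleast_2d(P)
    return np.c_[p[0]+c*P[:,0]-s*P[:,1], p[1]+s*P[:,0]+c*P[:,1], P[:,2]]
E
python3 - <<'E'
from h import *
t=load("a_top.npz"); s=load("a_scene.npz")
C=np.array([[.1,.1,.012],[.1,-.1,.012],[-.1,-.1,.012],[-.1,.1,.012]])
ut=crop([(67,167),(392,60),(513,376),(182,497)],(200,145)); us=crop([(550,272),(315,467),(108,252),(342,80)],(195,145))
def f(p,w=(1,1)): return np.r_[w[0]*(t.proj(fx(p,C))-ut).ravel(),w[1]*(s.proj(fx(p,C))-us).ravel()]
for w in [(1,0),(0,1),(1,1)]:
    r=least_squares(f,[.4,0,0.3],args=(w,)); print(w,r.x,np.rad2deg(r.x[2]),np.abs(r.fun).max())
p=r.x; np.save("fix.npy",p)
def loc(w):
    c,s_=np.cos(p[2]),np.sin(p[2]); d=w-np.array([p[0],p[1],0]); return np.round(1e3*np.array([c*d[0]+s_*d[1],-s_*d[0]+c*d[1],d[2]]),1)
print("grip top", loc(t.at(crop((496,210),(200,145)),.093)), loc(s.at(crop((153,283),(195,145)),.093)))
print("screw top", loc(t.at(crop((346,148),(200,145)),.077)), loc(s.at(crop((312,313),(195,145)),.077)))
print("housing rear top corners T", [loc(t.at(crop(q,(200,145)),.036)) for q in [(205,346),(260,325)]])
print("housing rear top corners S", [loc(s.at(crop(q,(195,145)),.036)) for q in [(330,190),(372,163)]])
for nm,P in dict(stop=[.07,.04,.025],screw=[.045,-.055,.075],chan=[-.1,.04,.02]).items(): print(nm,fx(p,P))
E
```

```text
(1, 0) [0.58774811 0.01872252 0.31156007] 17.85107689926541 0.9629472204476883
(0, 1) [0.59129502 0.01903857 0.32073158] 18.376565905644114 0.7825762113142787
(1, 1) [0.5891949  0.01896641 0.31554564] 18.079433424608013 1.526237499401816
grip top [ -18.1 -116.5   93. ] [ -18.5 -117.1   93. ]
screw top [ 44.6 -52.6  77. ] [ 49.6 -56.   77. ]
housing rear top corners T [array([-27.5,  58.4,  36. ]), array([-26.9,  25.3,  36. ])]
housing rear top corners S [array([-25.7,  25. ,  36. ]), array([-23.3,  58.5,  36. ])]
stop [[0.64332539 0.07871496 0.025     ]]
screw [[ 0.64904156 -0.019353    0.075     ]]
chan [[0.48171877 0.02595798 0.02      ]]
```

```bash
cat >> h.py <<'E'
def need(target,yaw=None):
    """print tool-frame shift fractions & roll to reach world target (m), tool-x yaw (deg)"""
    from plant import robot
    st=robot.read_state(); R=st["orientation"]; d=R.T@(np.array(target)-st["tcp_pos"])
    y0=np.degrees(np.arctan2(R[1,0],R[0,0])); 
    ro=0 if yaw is None else -((yaw-y0+180)%360-180)/60
    print("t",round(st["time_s"],2),"tcp",st["tcp_pos"].round(4),"yaw",y0.round(2),"tilt",R[2].round(4),"F",st["wrist_force"].round(2),"q",st["q"].round(1))
    print("frac",(d/.15).round(4),"mm",(1e3*d).round(1),"roll",round(ro,4))
def fixpt(x,y,z):
    return fx(np.load("fix.npy"),[x/1e3,y/1e3,z/1e3])[0]
E
python3 - <<'E'
from h import *
print(fixpt(-80,40,150)); need(fixpt(-80,40,150),198.1)
E
```

```text
[0.50073131 0.03216468 0.15      ]
t 0.15 tcp [0.2262 0.6087 0.1918] yaw 159.62 tilt [ 0.    -0.002 -1.   ] F [-0.33  1.23  0.98] q [-71.1  35.3  -0.7  81.6   0.5  63.2  -2.3]
frac [-3.0545 -2.9649  0.2845] mm [-458.2 -444.7   42.7] roll -0.6414
```

Request:
{"api": "jog_arm", "payload": {
  "increments": [
    [[-0.1,-0.1,0],0],
    [[-0.25,-0.25,0],0],
    [[-0.4,-0.4,0],0],
    [[-0.55,-0.55,0],0],
    [[-0.7,-0.7,0],0],
    [[-0.85,-0.85,0],0],
    [[-1,-1,0],0],
    [[-1,-1,0],0]
  ],
  "gripper": 255
}}

```text
time_s: 0.82
tcp_pos: [0.319, 0.4079, 0.192]
orientation: [[-0.934, 0.358, 0.001], [0.358, 0.934, -0.008], [-0.004, -0.007, -1.0]]
wrist_force: [1.1, -1.3, -0.4]
opening: -0.0004
```

Request:
{"api": "jog_arm", "payload": {
  "increments": [
    [[-0.1,-0.1,0],0],
    [[-0.25,-0.25,0],0],
    [[-0.4,-0.4,0],0],
    [[-0.55,-0.55,0],0],
    [[-0.7,-0.7,0],0],
    [[-0.85,-0.85,0],0],
    [[-1,-1,0],0],
    [[-1,-1,0],0]
  ]
}}

```text
time_s: 1.48
tcp_pos: [0.4081, 0.2067, 0.1938]
orientation: [[-0.929, 0.369, 0.003], [0.369, 0.929, -0.013], [-0.007, -0.011, -1.0]]
wrist_force: [0.3, -0.6, 0.2]
opening: 0.0001
```

Request:
{"api": "jog_arm", "payload": {
  "increments": [
    [[-0.1,-0.1,0],-0.05],
    [[-0.25,-0.25,0],-0.15],
    [[-0.4,-0.4,0],-0.25],
    [[-0.55,-0.5,0],-0.35],
    [[-0.7,-0.65,0],-0.45],
    [[-0.85,-0.8,0],-0.55],
    [[-1,-0.95,0],-0.64],
    [[-1,-0.95,0],-0.64],
    [[-1,-0.95,0],-0.64]
  ]
}}

```text
time_s: 2.23
tcp_pos: [0.4952, 0.0166, 0.1961]
orientation: [[-0.959, -0.282, 0.002], [-0.282, 0.959, -0.013], [0.002, -0.014, -1.0]]
wrist_force: [0.2, 0.5, 0.1]
opening: 0.0003
```

```bash
cat > look.py <<'E'
import sys; from h import *
from plant import robot
n=sys.argv[1]; st=robot.read_state(); c=robot.capture("wrist")
W=np.eye(4); W[:3,:3]=st["orientation"]; W[:3,3]=st["tcp_pos"]
c["T"]=W@c["mount"]; np.savez(n+".npz",**c); cv2.imwrite(f"pics/{n}.png",c["image"][:,:,::-1])
print(st["time_s"],st["tcp_pos"],st["wrist_force"],st["opening"])
E
python3 look.py w1; python3 -c "
from h import *
need(fixpt(-80,40,150),198.1)"
```

```text
2.2333 [0.49524593 0.01664099 0.19611873] [0.15169426 0.4868072  0.13628126] 0.0003084424266059496
t 2.28 tcp [0.4947 0.0188 0.1961] yaw -163.41 tilt [ 0.0018 -0.0124 -0.9999] F [-0.53  0.48 -0.11] q [ -3.7  21.3  -2.1 106.4   1.9  52.3  99.8]
frac [-0.0644  0.0776  0.3065] mm [-9.7 11.6 46. ] roll -0.0251
```

View pics/w1.png

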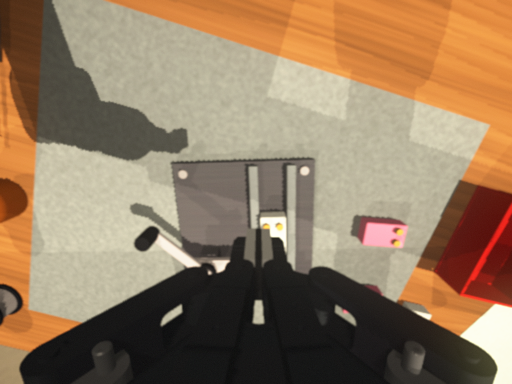

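```bash
python3 - <<'E'
import cv2
a=cv2.imread("pics/w1.png")[140:285,125:325]; cv2.imwrite("pics/w1c.png",cv2.resize(a,None,fx=4,fy=4,interpolation=cv2.INTER_CUBIC))
E
```

```text
(no output)
```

View pics/w1c.png

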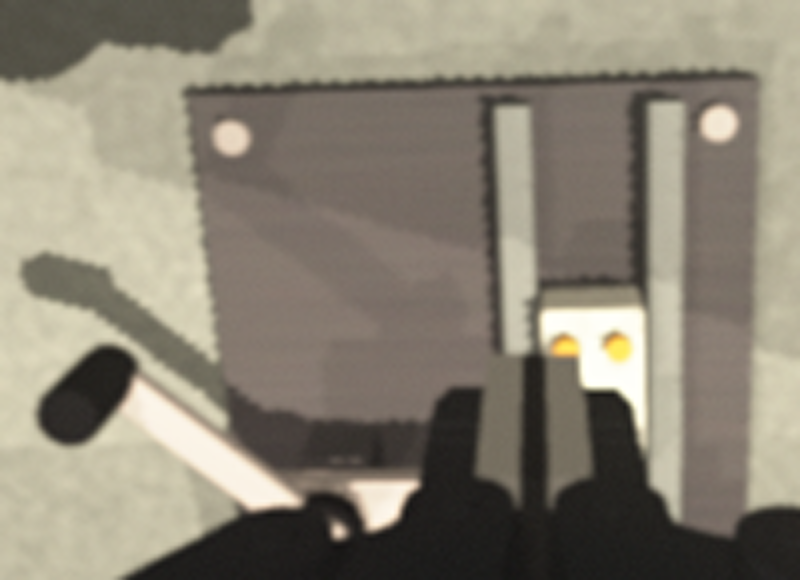

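```bash
python3 - <<'E'
from h import *
w=load("w1.npz"); o=(125,140); p=np.load("fix.npy")
W=lambda q,z:w.at(crop(q,o,4),z/1e3)
def loc(w_):
    c,s_=np.cos(p[2]),np.sin(p[2]); d=w_-np.array([p[0],p[1],0]); return np.round(1e3*np.array([c*d[0]+s_*d[1],-s_*d[0]+c*d[1]]),1)
a,b=W((189,92),12),W((756,75),12); d=b-a
print("plate rear corners",loc(a),loc(b),"len",np.linalg.norm(d),"yaw",np.degrees(np.arctan2(-d[0],d[1])))
print("walls rear: inner/outer",[loc(W(q,24)) for q in [(495,103),(531,103),(649,100),(685,100)]])
print("housing rear",loc(W((540,306),36)),loc(W((645,301),36)))
print("grip top",loc(W((72,410),93)))
print("tcp",loc(np.load("w1.npz")["T"][:3,3]))
E
```

```text
plate rear corners [-102.3  -96.1] [-102.8  100.8] len 0.19689942799104415 yaw 18.232863261097833
walls rear: inner/outer [array([-97.7,  11.1]), array([-97.4,  23.3]), array([-97.3,  62.9]), array([-97.,  75.])]
housing rear [-28.9  24.5] [-29.8  60.6]
grip top [ -21.6 -114.7]
tcp [-163.7   30.7]
```

```bash
python3 - <<'E'
from h import *
p=np.load("fix.npy"); c,s=np.cos(p[2]),np.sin(p[2]); d=[-.0012,.0015]
p[0]+=c*d[0]-s*d[1]; p[1]+=s*d[0]+c*d[1]; p[2]=np.radians(18.15); np.save("fix.npy",p); print(p)
need(fixpt(-65,40,60),198.15)
E
```

```text
[0.58758864 0.02001995 0.31677726]
t 2.28 tcp [0.4947 0.0188 0.1961] yaw -163.41 tilt [ 0.0018 -0.0124 -0.9999] F [-0.53  0.48 -0.11] q [ -3.7  21.3  -2.1 106.4   1.9  52.3  99.8]
frac [-0.1568  0.0968  0.9061] mm [-23.5  14.5 135.9] roll -0.026
```

Request:
{"api": "jog_arm", "payload": {
  "increments": [
    [[-0.05,0.03,0.1],-0.01],
    [[-0.1,0.06,0.25],-0.026],
    [[-0.155,0.097,0.4],-0.026],
    [[-0.157,0.097,0.55],-0.026],
    [[-0.157,0.097,0.7],-0.026],
    [[-0.157,0.097,0.82],-0.026],
    [[-0.157,0.097,0.906],-0.026],
    [[-0.157,0.097,0.906],-0.026],
    [[-0.157,0.097,0.906],-0.026]
  ]
}}

```text
time_s: 3.03
tcp_pos: [0.5126, 0.0397, 0.0597]
orientation: [[-0.949, -0.314, 0.0], [-0.314, 0.949, -0.012], [0.004, -0.011, -1.0]]
wrist_force: [0.3, 0.3, 0.5]
opening: -0.0001
```

```bash
python3 look.py w2; python3 -c "
from h import *
need(fixpt(-65,40,28),198.15)"
```

```text
3.0333 [0.51255459 0.03970195 0.05966028] [0.34456546 0.28476526 0.47709973] -9.72326610206457e-05
t 3.08 tcp [0.5135 0.0394 0.0605] yaw -161.74 tilt [ 0.0015 -0.0118 -0.9999] F [0.28 0.08 0.52] q [ -5.9  33.7  -2.1 112.1   3.3  34.1  97.9]
frac [ 0.0037 -0.0075  0.2165] mm [ 0.6 -1.1 32.5] roll 0.0019
```

View pics/w2.png

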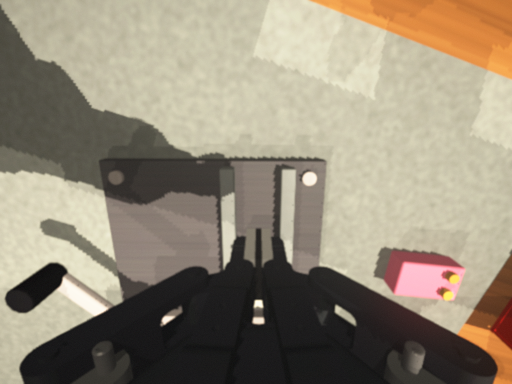

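Request:
{"api": "jog_arm", "payload": {
  "increments": [
    [[0,-0.007,0.1],0.002],
    [[0,-0.007,0.18],0.002],
    [[0,-0.007,0.216],0.002],
    [[0,-0.007,0.216],0.002],
    [[-0.04,-0.007,0.216],0.002],
    [[-0.08,-0.007,0.216],0.002],
    [[-0.1,-0.007,0.216],0.002],
    [[-0.1,-0.007,0.216],0.002]
  ]
}}

```text
time_s: 3.75
tcp_pos: [0.5301, 0.0434, 0.0288]
orientation: [[-0.95, -0.312, 0.005], [-0.312, 0.95, -0.011], [-0.002, -0.012, -1.0]]
wrist_force: [1.1, 0.0, 0.2]
opening: -0.0002
```

```bash
python3 look.py w3; python3 -c "
from h import *
need(fixpt(-39,40,28),198.15)"
```

```text
3.75 [0.5300921  0.04344095 0.02883235] [1.12412155 0.02021018 0.17509298] -0.00020591036563768304
t 3.8 tcp [0.5291 0.0431 0.0286] yaw -161.84 tilt [-1.000e-04 -1.200e-02 -9.999e-01] F [ 0.51 -0.09  0.38] q [ -6.2  37.7  -1.8 111.    3.5  31.2  97.5]
frac [-0.0623 -0.0008  0.0038] mm [-9.3 -0.1  0.6] roll 0.0002
```

View pics/w3.png

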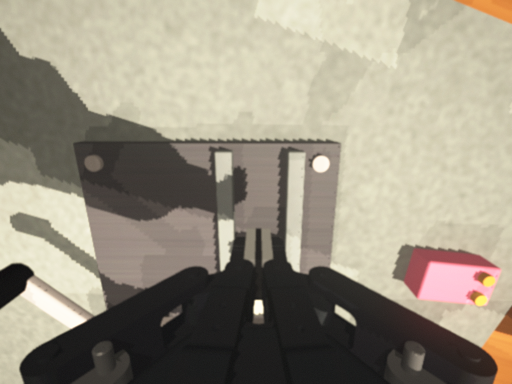

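Request:
{"api": "jog_arm", "payload": {
  "increments": [
    [[-0.01,0,0.003],0],
    [[-0.02,0,0.003],0],
    [[-0.03,0,0.003],0],
    [[-0.04,0,0.003],0],
    [[-0.05,0,0.003],0],
    [[-0.06,0,0.003],0],
    [[-0.07,0,0.003],0],
    [[-0.08,0,0.003],0],
    [[-0.09,0,0.003],0],
    [[-0.1,0,0.003],0]
  ]
}}

```text
time_s: 4.63
tcp_pos: [0.5436, 0.0478, 0.0281]
orientation: [[-0.95, -0.312, 0.004], [-0.312, 0.95, -0.011], [-0.0, -0.012, -1.0]]
wrist_force: [-0.3, -0.1, -0.1]
opening: 0.0001
```

Request:
{"api": "jog_arm", "payload": {
  "increments": [
    [[-0.01,0,0],0],
    [[-0.022,0,0],0],
    [[-0.034,0,0],0],
    [[-0.046,0,0],0],
    [[-0.058,0,0],0],
    [[-0.07,0,0],0],
    [[-0.082,0,0],0],
    [[-0.094,0,0],0],
    [[-0.1,0,0],0]
  ]
}}

```text
time_s: 5.38
tcp_pos: [0.5581, 0.0526, 0.0281]
orientation: [[-0.95, -0.312, 0.004], [-0.312, 0.95, -0.011], [-0.0, -0.012, -1.0]]
wrist_force: [0.0, -0.5, -0.6]
opening: -0.0002
```

```bash
python3 -c "
from h import *
need(fixpt(-1,40,28),198.15)
from plant import robot
c=robot.capture('top'); np.savez('t2.npz',**c); cv2.imwrite('pics/t2.png',cv2.resize(c['image'][145:255,200:330,::-1],None,fx=5,fy=5,interpolation=cv2.INTER_CUBIC))
c=robot.capture('scene'); cv2.imwrite('pics/s2.png',cv2.resize(c['image'][145:255,195:325,::-1],None,fx=5,fy=5,interpolation=cv2.INTER_CUBIC))"
```

```text
t 5.38 tcp [0.5581 0.0526 0.0281] yaw -161.83 tilt [-4.000e-04 -1.200e-02 -9.999e-01] F [ 0.04 -0.52 -0.63] q [ -6.9  39.5  -1.8 106.3   3.3  34.2  97.2]
frac [-0.1124 -0.0011  0.0009] mm [-16.9  -0.2   0.1] roll 0.0003
```

View pics/s2.png

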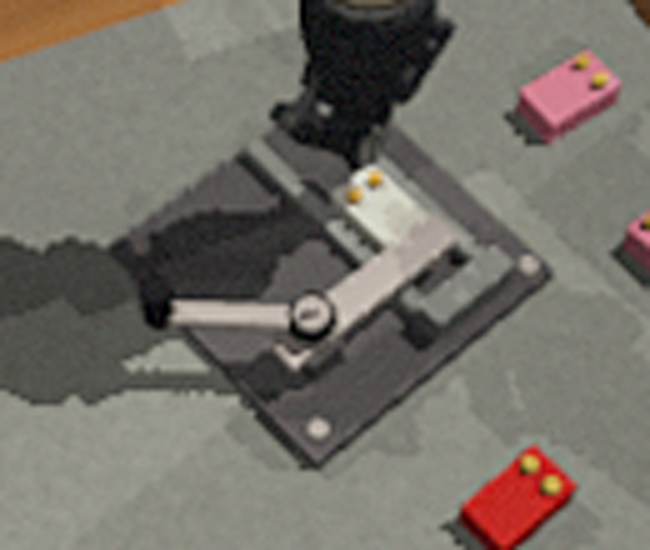

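View pics/t2.png

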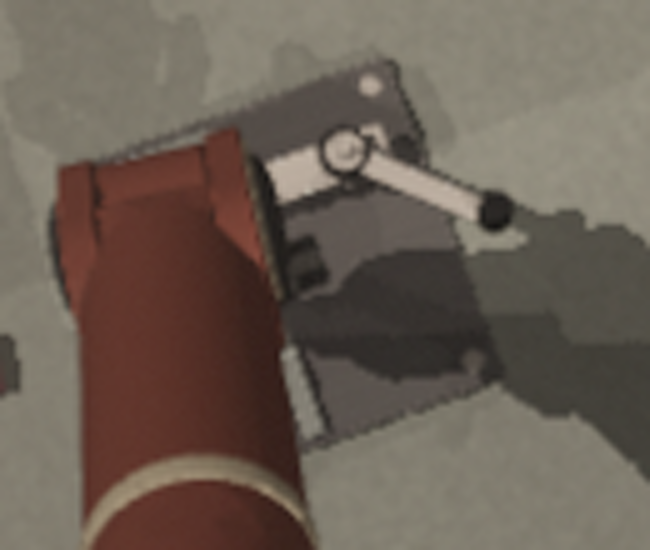

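```bash
python3 -c "
from h import *
s=load('a_scene.npz'); p=np.load('fix.npy')
f=lambda P:((s.proj(P)-[195,145])+.5)*5-.5
print('tcp',f([.5581,.0526,.0281]))
for x in (-28,-18,-8,2,10): print(x,f(fixpt(x,40,36)), f(fixpt(x,22,36)),f(fixpt(x,58,36)))
from plant import robot
c=robot.capture('scene'); cv2.imwrite('pics/s3.png',cv2.resize(c['image'][165:215,245:305,::-1],None,fx=12,fy=12,interpolation=cv2.INTER_CUBIC))
a=cv2.imread('pics/a_scene.png'); cv2.imwrite('pics/s3a.png',cv2.resize(a[165:215,245:305],None,fx=12,fy=12,interpolation=cv2.INTER_CUBIC))
"
```

```text
tcp [[356.39359213 188.65057637]]
-28 [[345.73591743 171.95286888]] [[324.45080218 187.82128189]] [[366.78762027 156.25860855]]
-18 [[356.32502892 181.91776768]] [[335.02185767 197.8988611 ]] [[377.39367902 166.11265294]]
-8 [[366.99040758 191.95459588]] [[345.66951887 208.04957241]] [[388.07566203 176.03744954]]
2 [[377.73282886 202.06408667]] [[356.39456969 218.27416536]] [[398.83433637 186.03371562]]
10 [[386.3827639  210.20449497]] [[365.03086396 226.50754425]] [[407.49701519 194.08267425]]
```

View pics/s3.png

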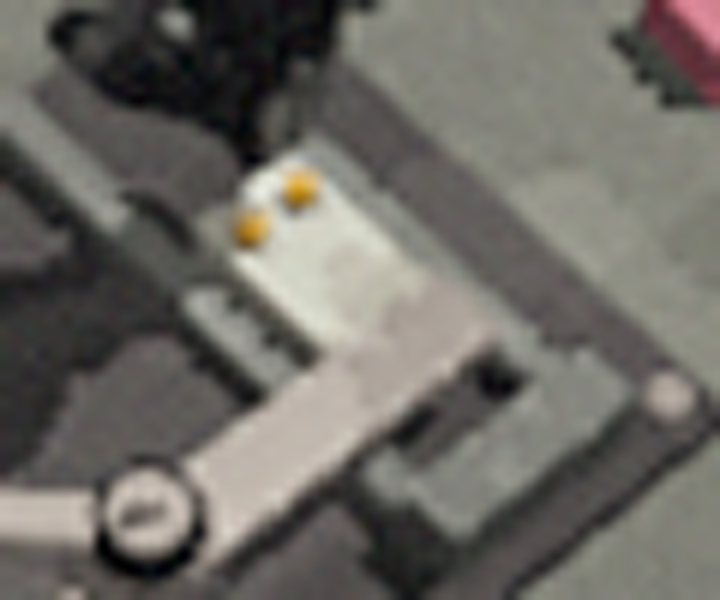

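View pics/s3a.png

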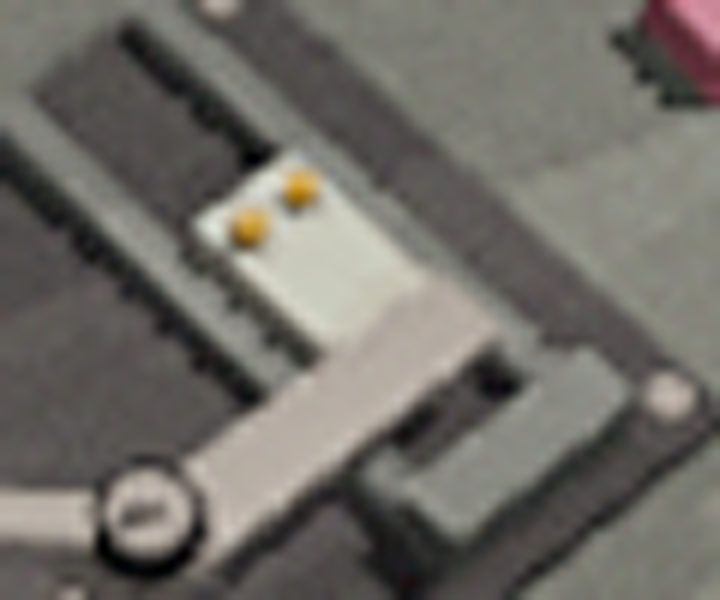

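```bash
python3 look.py w4; python3 -c "
from h import *
c=dict(np.load('w4.npz')); m=Cam(c,c['mount'])
for P in [(0,0,0),(.011,0,0),(-.011,0,0),(.011,.011,0),(.011,-.011,0),(.011,.0,-.02)]: print(P,m.proj(np.array(P,float)))
w=Cam(c); print('rear corners', w.proj(np.array([fixpt(-28,22,36),fixpt(-28,58,36)])))
a=c['image'][180:300,200:330,::-1]; cv2.imwrite('pics/w4c.png',cv2.resize(a,None,fx=5,fy=5,interpolation=cv2.INTER_CUBIC))
"
```

```text
5.5333 [0.55772387 0.05248106 0.02805924] [-0.38772412 -0.41661639  0.29076741] 0.00015248326126966963
(0, 0, 0) [[259.05447822 218.91634657]]
(0.011, 0, 0) [[259.07182349 204.72456717]]
(-0.011, 0, 0) [[259.03766117 232.650642  ]]
(0.011, 0.011, 0) [[274.3376851  204.72198872]]
(0.011, -0.011, 0) [[243.80488175 204.72672841]]
(0.011, 0.0, -0.02) [[259.20386171 214.89786568]]
rear corners [[232.83529563 210.11522779]
 [284.75992899 210.33586618]]
```

View pics/w4c.png

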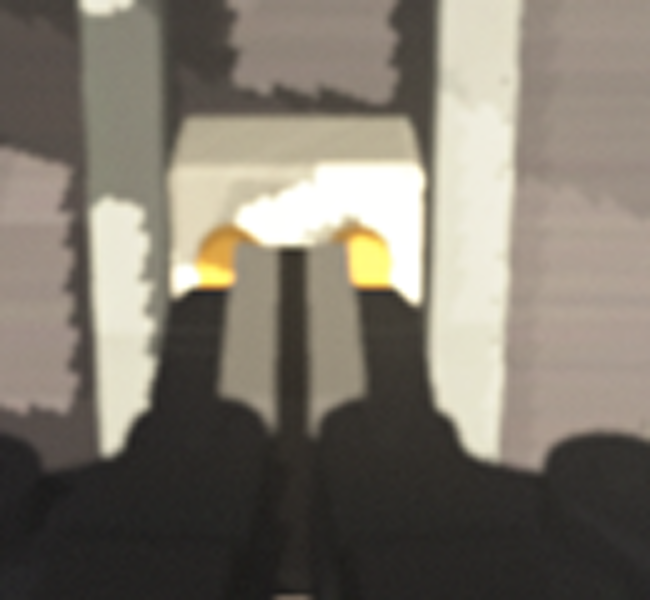

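```bash
python3 -c "
from h import *
a=cv2.imread('pics/a_wrist.png')[220:384,0:512]; cv2.imwrite('pics/aw.png',cv2.resize(a,None,fx=1.55,fy=1.55,interpolation=cv2.INTER_CUBIC))
from plant import robot
c=robot.capture('scene'); cv2.imwrite('pics/s4.png',cv2.resize(c['image'][0:200,150:410,::-1],None,fx=3,fy=3,interpolation=cv2.INTER_CUBIC))
s=Cam(c)
st=robot.read_state(); R=st['orientation']; t=st['tcp_pos']
for z in (0,-.02,-.04,-.06,-.08): print(z,((s.proj(np.array([t+R@[dx,0,z] for dx in (-.011,.011)]))-[150,0])+.5)*3)
"
```

```text
0 [[355.80296252 554.81403503]
 [341.8627226  541.66760034]]
-0.02 [[356.44677071 544.42319936]
 [342.2831887  531.15364452]]
-0.04 [[357.11112257 533.69937192]
 [342.7169604  520.30556241]]
-0.06 [[357.79701235 522.62636551]
 [343.16467611 509.10725237]]
-0.08 [[358.50549915 511.18693203]
 [343.62701549 497.541567  ]]
```

View pics/s4.png

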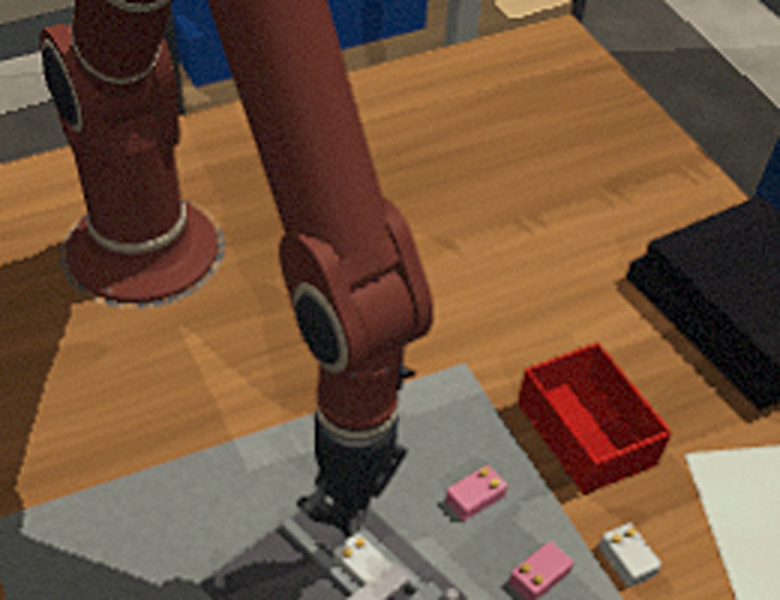

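View pics/aw.png

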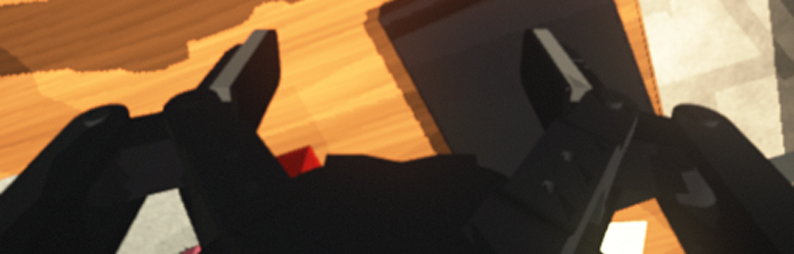

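```bash
python3 -c "
from h import *
c=dict(np.load('w4.npz')); m=Cam(c,c['mount'])
for z in (-.03,-.035,-.04,-.045,-.05): print(z,m.proj(np.array([.011,0,z])),m.proj(np.array([.0096,0,z])))
# camera height from plate widths
from scipy.optimize import least_squares
for n,uv in (('w1',[crop((189,92),(125,140),4),crop((756,75),(125,140),4)]),('w3',[(76,143),(339,142.5)]),('w2',[(100.5,159),(325.5,159)])):
    w=load(n+'.npz'); 
    for z in (.012,.017,.022,.004): print(n,z,np.linalg.norm(w.at(uv[0],z)-w.at(uv[1],z)))
"
```

```text
-0.03 [[259.28154568 220.88377703]] [[259.27838658 222.99912487]]
-0.035 [[259.32392267 224.1492796 ]] [[259.320558   226.32028747]]
-0.04 [[259.36895096 227.61920897]] [[259.3653607 229.8487989]]
-0.045 [[259.41688712 231.31336033]] [[259.41304857 233.6046804 ]]
-0.05 [[259.46802189 235.25416684]] [[259.46390925 237.61061335]]
w1 0.012 0.19689942799104415
w1 0.017 0.19420137130611
w1 0.022 0.19150331462117584
w1 0.004 0.20121631868693882
w3 0.012 0.19459065872070674
w3 0.017 0.18966086073379732
w3 0.022 0.18473106274688794
w3 0.004 0.20247833549976177
w2 0.012 0.19579786288417128
w2 0.017 0.19151490941118
w2 0.022 0.18723195593818864
w2 0.004 0.2026505884409574
```

Request:
{"api": "jog_arm", "payload": {
  "increments": [
    [[0.06,0,0],0],
    [[0.12,0,0],0],
    [[0.18,0,0],0],
    [[0.24,0,0],0],
    [[0.3,0,0],0],
    [[0.32,0,0.03],0],
    [[0.32,0,0.08],0],
    [[0.32,0,0.13],0],
    [[0.32,0,0.16],0],
    [[0.32,0,0.16],0]
  ]
}}

```text
time_s: 6.47
tcp_pos: [0.5116, 0.0373, 0.0026]
orientation: [[-0.95, -0.312, 0.001], [-0.312, 0.95, -0.012], [0.002, -0.011, -1.0]]
wrist_force: [0.2, 0.9, -0.4]
opening: -0.0
```

```bash
python3 look.py w5; python3 -c "
from h import *
need(fixpt(-64,40,28),198.15)
w=load('w5.npz'); print(w.proj(np.array([fixpt(x,y,24) for x,y in((-95,8),(-95,20),(-95,60),(-95,72))])))
c=dict(np.load('w5.npz')); a=c['image'][180:300,200:330,::-1]; cv2.imwrite('pics/w5c.png',cv2.resize(a,None,fx=5,fy=5,interpolation=cv2.INTER_CUBIC))
from plant import robot
c=robot.capture('scene'); np.savez('s5.npz',**c); cv2.imwrite('pics/s5.png',cv2.resize(c['image'][135:205,225:315,::-1],None,fx=8,fy=8,interpolation=cv2.INTER_CUBIC))
"
```

```text
6.4667 [0.51160189 0.03733317 0.00259532] [ 0.17575806  0.88186786 -0.41169209] -3.225959410443069e-05
t 6.52 tcp [0.5119 0.0373 0.0031] yaw -161.82 tilt [ 0.0015 -0.0116 -0.9999] F [ 0.19  0.26 -0.76] q [ -6.   39.3  -1.6 114.5   3.8  26.2  97.5]
frac [-0.0165 -0.0022 -0.1659] mm [ -2.5  -0.3 -24.9] roll 0.0004
[[207.58218489 189.73867784]
 [226.71943701 189.80548435]
 [290.73515925 190.03027786]
 [309.99494086 190.09830705]]
```

View pics/w5c.png

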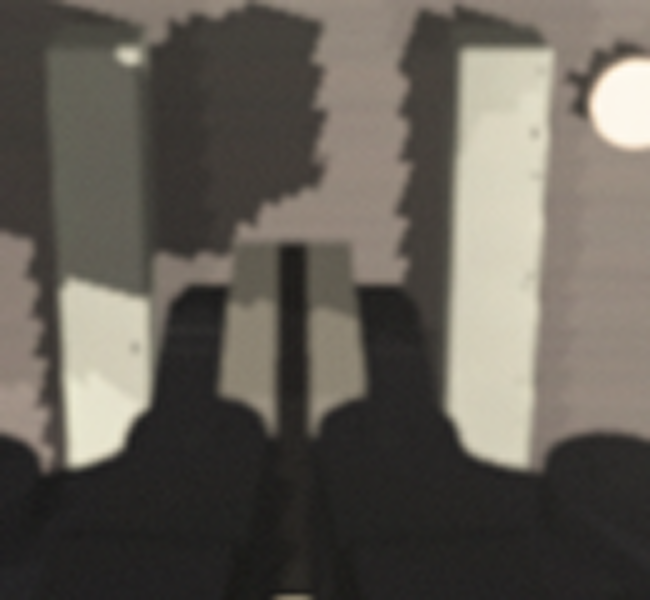

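View pics/s5.png

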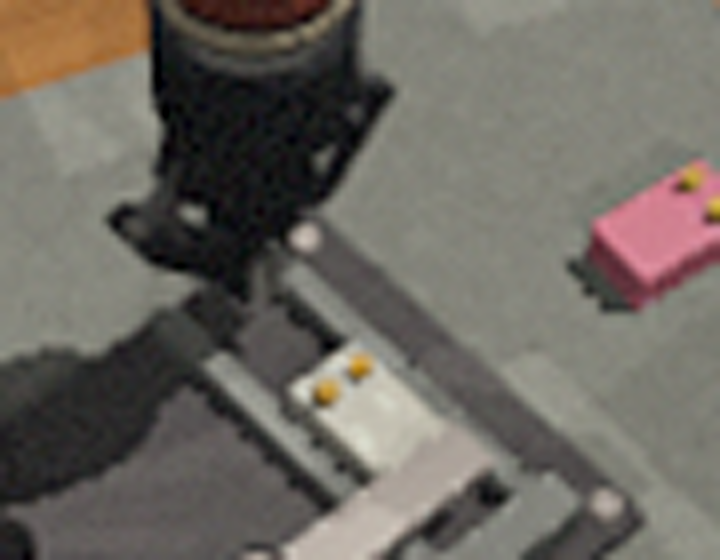

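```bash
python3 -c "
from h import *
s=load('s5.npz'); from plant import robot
st=robot.read_state(); R=st['orientation']; t=st['tcp_pos']
for z in (0,-.02,-.03,-.04,-.05): print(z,(((s.proj(np.array([t+R@[dx,dy,z] for dx,dy in ((-.011,-.008),(-.011,.008),(.011,.0))]))-[225,135])+.5)*8-.5).round(0).tolist())
w=load('w5.npz')
print(w.proj(t+R@[-.011,0,-.041]))
"
```

```text
0 [[253.0, 368.0], [283.0, 346.0], [233.0, 323.0]]
-0.02 [[254.0, 340.0], [283.0, 319.0], [233.0, 296.0]]
-0.03 [[254.0, 327.0], [284.0, 305.0], [233.0, 282.0]]
-0.04 [[254.0, 312.0], [284.0, 291.0], [233.0, 267.0]]
-0.05 [[254.0, 298.0], [284.0, 276.0], [232.0, 253.0]]
[[259.08878168 263.94495539]]
```

Request:
{"api": "jog_arm", "payload": {
  "increments": [
    [[0,-0.002,0.03],0],
    [[0,-0.002,0.06],0],
    [[0,-0.002,0.09],0],
    [[0,-0.002,0.11],0],
    [[0,-0.002,0.12],0],
    [[0,-0.002,0.12],0]
  ]
}}

```text
time_s: 7.07
tcp_pos: [0.512, 0.0368, -0.0149]
orientation: [[-0.95, -0.312, 0.002], [-0.312, 0.95, -0.011], [0.002, -0.012, -1.0]]
wrist_force: [-0.2, -0.5, 0.6]
opening: 0.0
```

```bash
python3 look.py w6; python3 -c "
from h import *
need(fixpt(-64,40,-15),198.15)
c=dict(np.load('w6.npz')); a=c['image'][180:300,200:330,::-1]; cv2.imwrite('pics/w6c.png',cv2.resize(a,None,fx=5,fy=5,interpolation=cv2.INTER_CUBIC))
from plant import robot
c=robot.capture('scene'); np.savez('s6.npz',**c); cv2.imwrite('pics/s6.png',cv2.resize(c['image'][135:205,225:315,::-1],None,fx=8,fy=8,interpolation=cv2.INTER_CUBIC))
"
```

```text
7.0667 [ 0.51204283  0.03684566 -0.01490509] [-0.24182236 -0.46313334  0.58675458] 3.686669428003429e-05
t 7.12 tcp [ 0.5123  0.0369 -0.0147] yaw -161.82 tilt [ 0.001  -0.0117 -0.9999] F [-0.63 -0.14  0.07] q [ -6.1  41.1  -1.4 115.    4.   23.9  97.4]
frac [-0.0156  0.0036  0.0022] mm [-2.3  0.5  0.3] roll 0.0004
```

View pics/w6c.png

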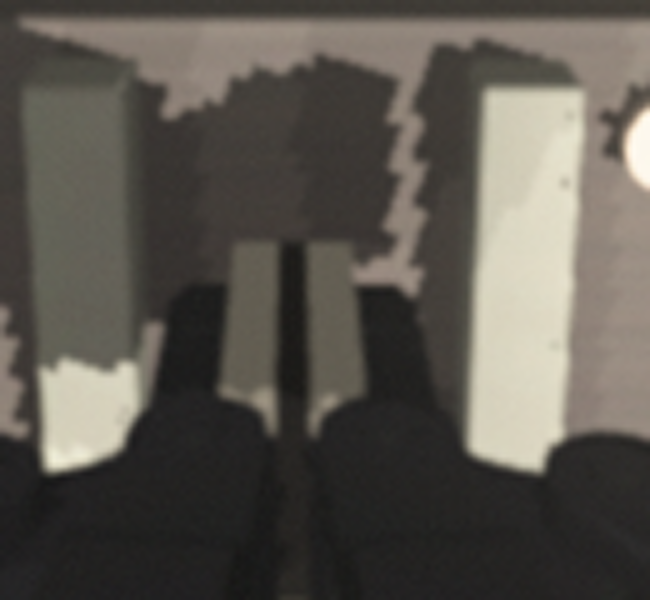

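View pics/s6.png

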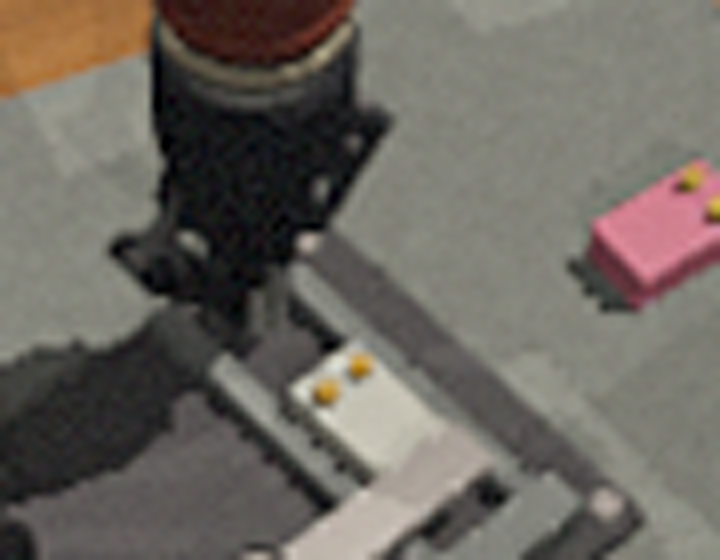

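Request:
{"api": "jog_arm", "payload": {
  "increments": [
    [[0,0.007,0.02],0],
    [[0,0.007,0.027],0],
    [[-0.03,0.007,0.027],0],
    [[-0.06,0.007,0.027],0],
    [[-0.09,0.007,0.027],0],
    [[-0.1,0.007,0.027],0],
    [[-0.11,0.007,0.027],0],
    [[-0.12,0.007,0.027],0],
    [[-0.13,0.007,0.027],0],
    [[-0.14,0.007,0.027],0],
    [[-0.15,0.007,0.027],0],
    [[-0.16,0.007,0.027],0],
    [[-0.17,0.007,0.027],0],
    [[-0.18,0.007,0.027],0]
  ]
}}

```text
time_s: 8.33
tcp_pos: [0.5379, 0.0463, -0.0185]
orientation: [[-0.95, -0.312, 0.003], [-0.312, 0.95, -0.011], [0.001, -0.012, -1.0]]
wrist_force: [0.0, 0.1, 0.4]
opening: -0.0003
```

```bash
cat > sc.py <<'E'
import sys; from h import *
from plant import robot
n=sys.argv[1]; x0,y0,x1,y1,f=[int(v) for v in sys.argv[2:7]]
c=robot.capture(sys.argv[7] if len(sys.argv)>7 else 'scene'); np.savez(n+'.npz',**c); cv2.imwrite(f'pics/{n}.png',cv2.resize(c['image'][y0:y1,x0:x1,::-1],None,fx=f,fy=f,interpolation=cv2.INTER_CUBIC))
E
python3 sc.py s7 225 135 315 205 8; python3 -c "
from h import *
need(fixpt(-1,40,-19),198.15)"
```

```text
t 8.38 tcp [ 0.5383  0.0465 -0.0185] yaw -161.82 tilt [-0.     -0.0118 -0.9999] F [ 1.02 -0.34  0.75] q [ -6.7  42.8  -1.4 110.8   3.7  26.3  97.1]
frac [-0.2505 -0.0032  0.0033] mm [-37.6  -0.5   0.5] roll 0.0005
```

View pics/s7.png

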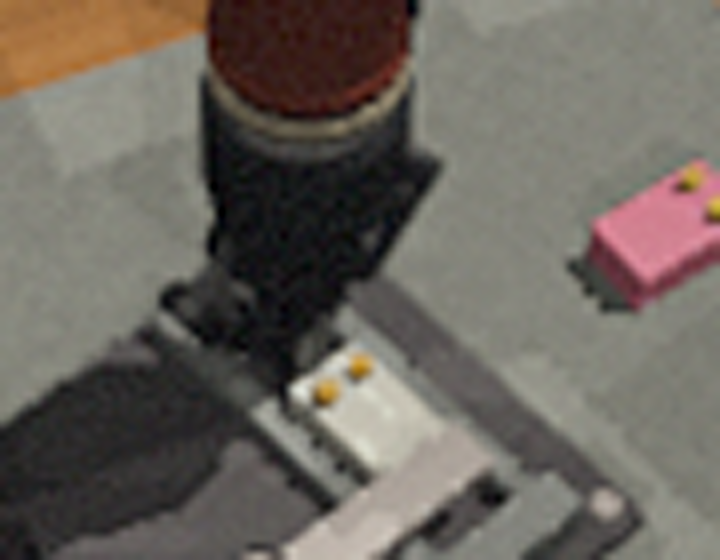

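Request:
{"api": "jog_arm", "payload": {
  "increments": [
    [[-0.01,0,0],0],
    [[-0.02,0,0],0],
    [[-0.03,0,0],0],
    [[-0.04,0,0],0],
    [[-0.05,0,0],0],
    [[-0.06,0,0],0],
    [[-0.07,0,0],0],
    [[-0.08,0,0],0]
  ]
}}

```text
time_s: 9.05
tcp_pos: [0.55, 0.0503, -0.0186]
orientation: [[-0.95, -0.312, 0.004], [-0.312, 0.95, -0.011], [-0.0, -0.012, -1.0]]
wrist_force: [-0.4, -0.6, -0.2]
opening: -0.0001
```

```bash
python3 sc.py s8 225 135 315 205 8; python3 look.py w8; python3 -c "
from h import *
need(fixpt(-1,40,-19),198.15)
c=dict(np.load('w8.npz')); a=c['image'][180:300,200:330,::-1]; cv2.imwrite('pics/w8c.png',cv2.resize(a,None,fx=5,fy=5,interpolation=cv2.INTER_CUBIC))"
```

```text
9.1 [ 0.5504108  0.0504171 -0.0185847] [-0.42072123 -0.03228428  0.01495807] -0.0001583365253808523
t 9.15 tcp [ 0.5504  0.0504 -0.0185] yaw -161.81 tilt [-0.0011 -0.0119 -0.9999] F [0.3  0.92 0.5 ] q [ -7.   43.4  -1.5 108.9   3.6  27.6  97. ]
frac [-0.1657 -0.0033  0.0034] mm [-24.9  -0.5   0.5] roll 0.0006
```

View pics/s8.png

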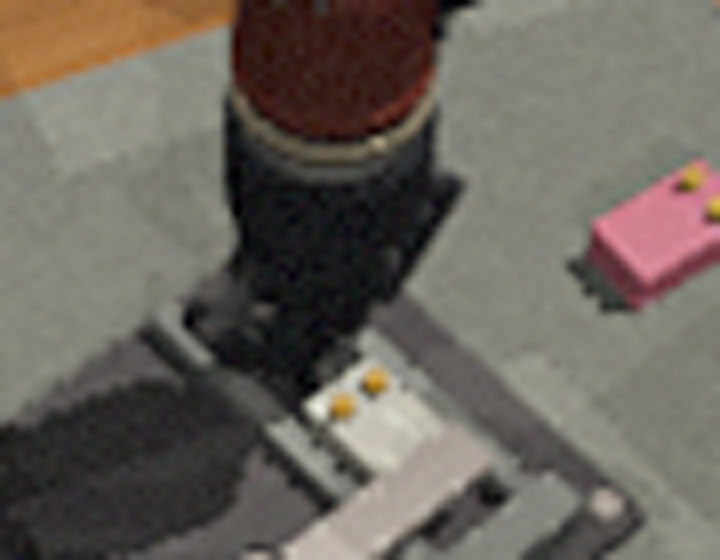

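View pics/w8c.png

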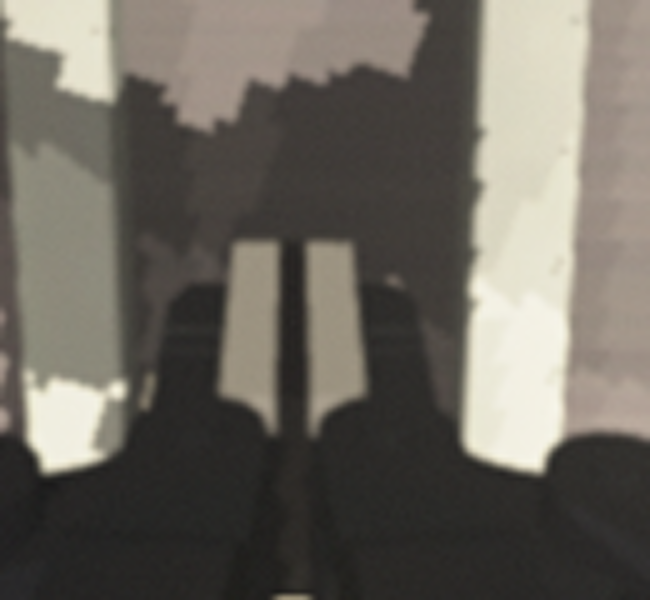

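Request:
{"api": "jog_arm", "payload": {
  "increments": [
    [[-0.01,0,0],0],
    [[-0.02,0,0],0],
    [[-0.03,0,0],0],
    [[-0.04,0,0],0],
    [[-0.05,0,0],0],
    [[-0.06,0,0],0],
    [[-0.07,0,0],0],
    [[-0.08,0,0],0],
    [[-0.09,0,0],0],
    [[-0.1,0,0],0],
    [[-0.11,0,0],0],
    [[-0.12,0,0],0]
  ]
}}

```text
time_s: 10.15
tcp_pos: [0.5676, 0.0561, -0.0185]
orientation: [[-0.95, -0.312, 0.005], [-0.312, 0.95, -0.011], [-0.001, -0.012, -1.0]]
wrist_force: [-0.2, 0.1, 0.6]
opening: 0.0001
```

```bash
python3 sc.py s9 225 135 315 205 8; python3 -c "
from h import *
need(fixpt(-1,40,-19),198.15)"
```

```text
t 10.2 tcp [ 0.5682  0.0563 -0.0185] yaw -161.8 tilt [-0.0021 -0.0119 -0.9999] F [-0.47 -0.57 -0.24] q [ -7.3  44.3  -1.5 105.9   3.5  29.6  96.8]
frac [-0.0407 -0.0034  0.0037] mm [-6.1 -0.5  0.6] roll 0.0008
```

View pics/s9.png

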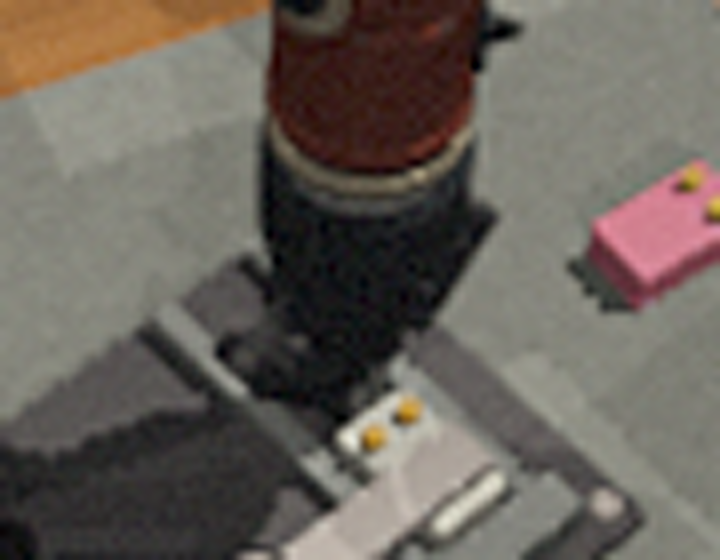

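Request:
{"api": "jog_arm", "payload": {
  "increments": [
    [[-0.005,0,0],0],
    [[-0.01,0,0],0],
    [[-0.015,0,0],0],
    [[-0.02,0,0],0],
    [[-0.025,0,0],0],
    [[-0.03,0,0],0]
  ]
}}

```text
time_s: 10.7
tcp_pos: [0.5726, 0.0578, -0.0185]
orientation: [[-0.95, -0.312, 0.006], [-0.312, 0.95, -0.011], [-0.002, -0.012, -1.0]]
wrist_force: [-1.1, 0.2, -0.1]
opening: -0.0001
```

Request:
{"api": "jog_arm", "payload": {
  "increments": [
    [[-0.004,0,0],0],
    [[-0.008,0,0],0],
    [[-0.012,0,0],0],
    [[-0.012,0,0],0]
  ]
}}

```text
time_s: 11.03
tcp_pos: [0.5744, 0.0583, -0.0185]
orientation: [[-0.95, -0.312, 0.006], [-0.312, 0.95, -0.011], [-0.002, -0.012, -1.0]]
wrist_force: [-1.7, -1.2, -0.2]
opening: 0.0004
```

```bash
python3 sc.py s10 225 135 315 205 8; python3 -c "
from h import *
need(fixpt(-1,40,-19),198.15)"
```

```text
t 11.08 tcp [ 0.5744  0.0584 -0.0185] yaw -161.8 tilt [-0.0023 -0.0119 -0.9999] F [-1.07 -0.48 -0.13] q [ -7.4  44.7  -1.5 104.9   3.4  30.3  96.8]
frac [ 0.0025 -0.0036  0.0036] mm [ 0.4 -0.5  0.5] roll 0.0008
```

View pics/s10.png

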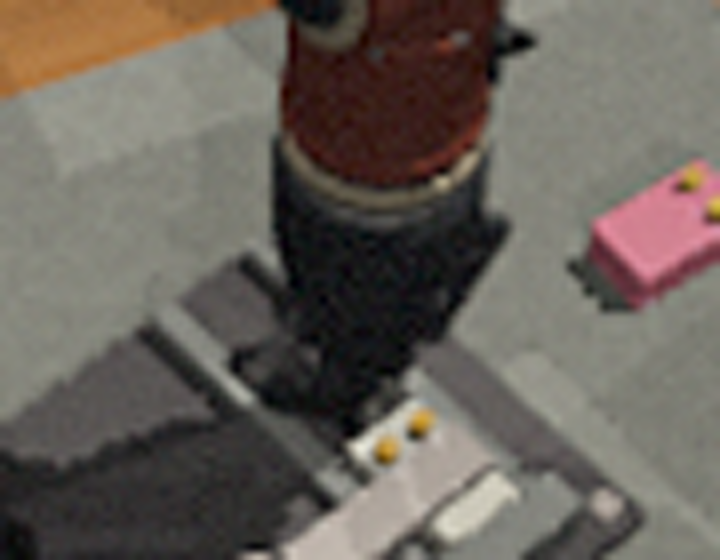

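Request:
{"api": "jog_arm", "payload": {
  "increments": [
    [[-0.003,0,0],0],
    [[-0.006,0,0],0],
    [[-0.009,0,0],0],
    [[-0.009,0,0],0]
  ]
}}

```text
time_s: 11.42
tcp_pos: [0.5743, 0.0583, -0.0185]
orientation: [[-0.95, -0.312, 0.003], [-0.312, 0.95, -0.011], [0.001, -0.012, -1.0]]
wrist_force: [-5.5, -0.5, 4.0]
opening: -0.0004
```

Request:
{"api": "jog_arm", "payload": {
  "increments": [
    [[-0.003,0,0],0],
    [[-0.006,0,0],0],
    [[-0.009,0,0],0],
    [[-0.009,0,0],0]
  ]
}}

```text
time_s: 11.75
tcp_pos: [0.5741, 0.0582, -0.0186]
orientation: [[-0.95, -0.312, 0.0], [-0.312, 0.95, -0.012], [0.004, -0.012, -1.0]]
wrist_force: [-5.3, -2.2, 4.5]
opening: 0.0003
```

```bash
python3 sc.py s11 245 165 305 215 12; python3 sc.py t11 200 145 330 255 5 top; python3 -c "
from h import *
need(fixpt(-1,40,-19),198.15)
s=load('s11.npz'); f=lambda P:(((s.proj(P)-[245,165])+.5)*12-.5).round(0)
print(f(np.array([fixpt(x,y,z) for x,y,z in ((70,22,36),(70,58,36),(70,22,38),(70,58,38),(57,20,49),(57,60,49),(10,22,36),(10,58,36))])))
"
```

```text
t 11.85 tcp [ 0.5741  0.0583 -0.0186] yaw -161.82 tilt [ 0.0037 -0.0116 -0.9999] F [-5.69 -0.95  4.21] q [ -7.4  44.8  -1.5 104.6   3.4  30.8  96.7]
frac [ 0.0006 -0.0036  0.0024] mm [ 0.1 -0.5  0.4] roll 0.0004
[[436. 456.]
 [539. 375.]
 [437. 452.]
 [539. 371.]
 [398. 402.]
 [513. 312.]
 [277. 304.]
 [379. 226.]]
```

View pics/s11.png

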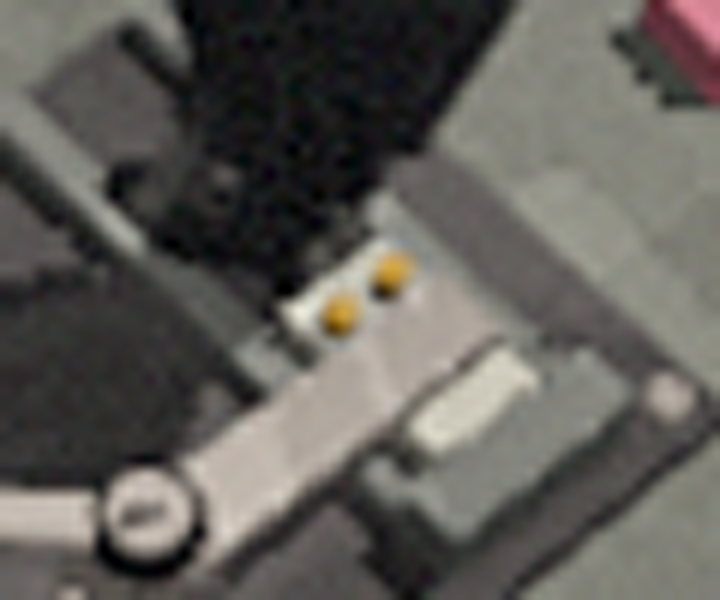

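View pics/t11.png

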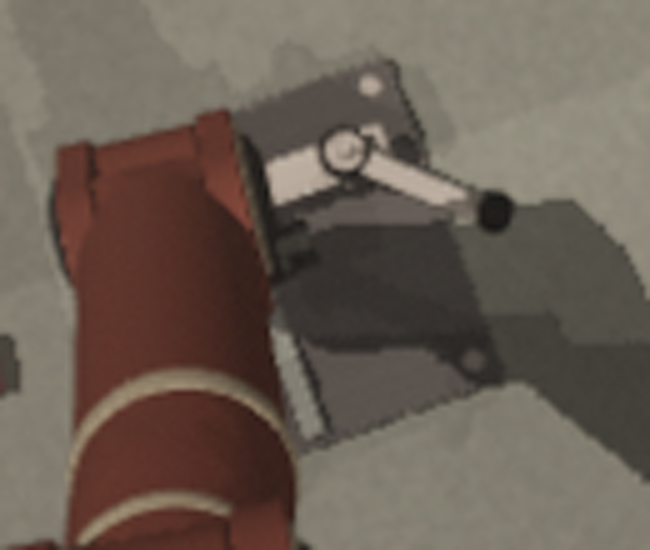

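Request:
{"api": "jog_arm", "payload": {
  "increments": [
    [[0.01,0,0],0],
    [[0.02,0,0],0],
    [[0.05,0,0],0],
    [[0.1,0,0],0],
    [[0.15,0,0],0],
    [[0.15,0,-0.1],0],
    [[0.15,0,-0.3],0],
    [[0.15,0,-0.5],0],
    [[0.15,0,-0.65],0],
    [[0.15,0,-0.7],0],
    [[0.15,0,-0.7],0]
  ]
}}

```text
time_s: 12.77
tcp_pos: [0.554, 0.0526, 0.0885]
orientation: [[-0.95, -0.312, 0.005], [-0.312, 0.95, -0.011], [-0.001, -0.012, -1.0]]
wrist_force: [0.6, 0.6, -0.5]
opening: 0.0001
```

```bash
cat >> h.py <<'E'
def lev(phi,gap,z=25,r=90):
    """world TCP and yaw for pushing grip tangentially; gap mm between finger face and grip"""
    t=np.array([-np.sin(phi),np.cos(phi)]); c=np.array([45-r*np.cos(phi),-55-r*np.sin(phi)])-t*(21+gap)
    p=np.load("fix.npy"); return fixpt(c[0],c[1],z), np.degrees(p[2]+np.arctan2(t[1],t[0]))
E
python3 look.py w12; python3 sc.py s12 195 145 325 255 5; python3 -c "
from h import *
P,y=lev(.78,30,85); print(P,y); need(P,y)
need(fixpt(-30,-30,85),y)"
```

```text
12.7667 [0.55402623 0.05256362 0.08854839] [ 0.6205612   0.56674237 -0.5203195 ] 9.461634594113636e-05
[ 0.65177731 -0.12158217  0.085     ] 152.8407080202042
t 12.87 tcp [0.5517 0.0523 0.0857] yaw -161.83 tilt [ 0.005  -0.0114 -0.9999] F [ 0.56  0.93 -0.53] q [ -6.7  34.3  -2.1 104.5   2.8  41.4  97.6]
frac [-0.2723 -1.3089  0.0181] mm [ -40.8 -196.3    2.7] roll 0.7554
t 12.87 tcp [0.5517 0.0523 0.0857] yaw -161.83 tilt [ 0.005  -0.0114 -0.9999] F [ 0.56  0.93 -0.53] q [ -6.7  34.3  -2.1 104.5   2.8  41.4  97.6]
frac [ 0.04   -0.4785  0.0102] mm [  6.  -71.8   1.5] roll 0.7554
```

View pics/w12.png

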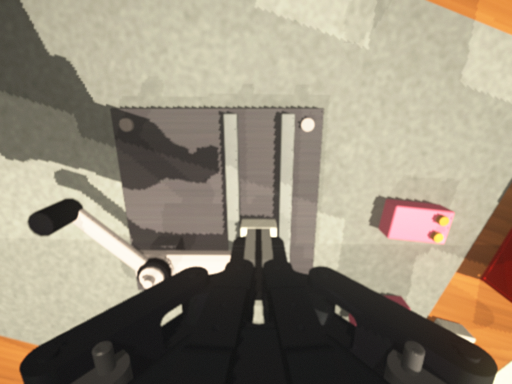

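View pics/s12.png

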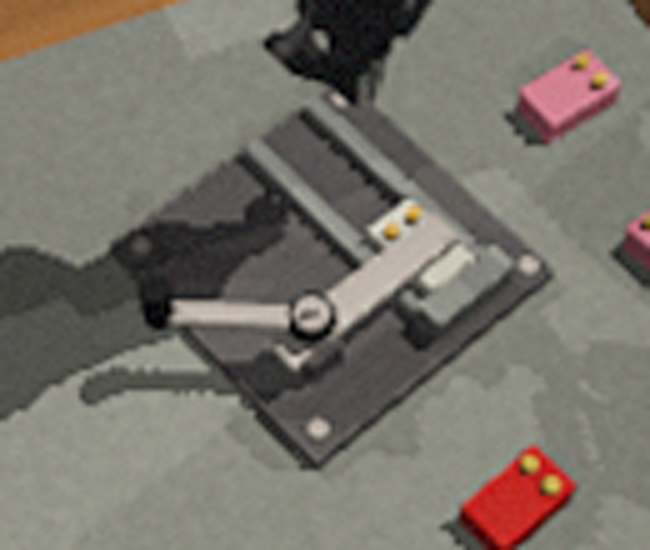

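```bash
python3 -c "
import cv2
a=cv2.imread('pics/w12.png')[180:300,20:185]; cv2.imwrite('pics/w12c.png',cv2.resize(a,None,fx=4.8,fy=4.8,interpolation=cv2.INTER_CUBIC))"
```

```text
(no output)
```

View pics/w12c.png

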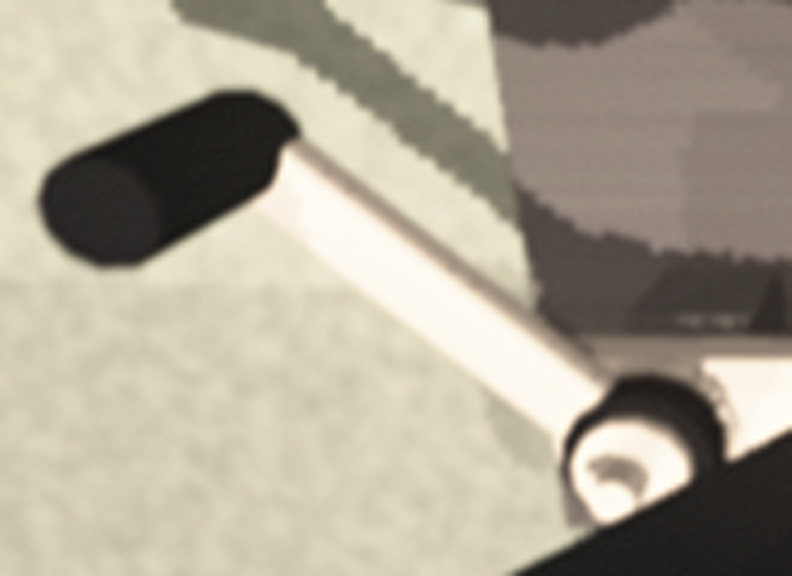

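```bash
python3 -c "
from h import *
w=load('w12.npz'); w.T[2,3]+=.0055; o=(20,180); p=np.load('fix.npy')
def loc(w_):
    c,s_=np.cos(p[2]),np.sin(p[2]); d=w_-np.array([p[0],p[1],0]); return np.round(1e3*np.array([c*d[0]+s_*d[1],-s_*d[0]+c*d[1]]),1)
g=loc(w.at(crop((100,208),o,4.8),.093)); s=loc(w.at(crop((630,470),o,4.8),.077)); d=g-s
print(g,s,d,np.hypot(*d),np.arctan2(-d[1],-d[0]))
print('plate', loc(w.at((111,107),.012)),loc(w.at((323,107),.012)))"
```

```text
[ -17.2 -122.8] [ 40.5 -52.5] [-57.7 -70.3] 90.94712749724424 0.8835195480532594
plate [-101.6 -100. ] [-101.5  100.7]
```

```bash
python3 -c "
from h import *
P,y=lev(.80,25,85); print(P,y); need(P,y)"
```

```text
[ 0.64934998 -0.1192827   0.085     ] 153.98662361046587
t 12.87 tcp [0.5517 0.0523 0.0857] yaw -161.83 tilt [ 0.005  -0.0114 -0.9999] F [ 0.56  0.93 -0.53] q [ -6.7  34.3  -2.1 104.5   2.8  41.4  97.6]
frac [-0.2617 -1.2893  0.0179] mm [ -39.3 -193.4    2.7] roll 0.7363
```

Request:
{"api": "jog_arm", "payload": {
  "increments": [
    [[-0.02,-0.1,0],0.1],
    [[-0.05,-0.25,0],0.2],
    [[-0.08,-0.4,0],0.3],
    [[-0.12,-0.55,0],0.4],
    [[-0.15,-0.7,0],0.5],
    [[-0.18,-0.85,0],0.6],
    [[-0.2,-1,0],0.7],
    [[-0.2,-1,0],0.736],
    [[-0.2,-1,0],0.736]
  ]
}}

```text
time_s: 13.62
tcp_pos: [0.6256, -0.0831, 0.0845]
orientation: [[-0.897, 0.442, -0.006], [0.442, 0.897, -0.014], [-0.001, -0.015, -1.0]]
wrist_force: [-0.9, 0.0, -0.8]
opening: 0.0004
```

```bash
python3 look.py w13;python3 -c "
from h import *
P,y=lev(.80,25,85); print(P,y); need(P,y)"
```

```text
13.6167 [ 0.62557198 -0.08308989  0.08453308] [-0.87179415  0.00120048 -0.80942734] 0.00038146048643914523
[ 0.64934998 -0.1192827   0.085     ] 153.98662361046587
t 13.67 tcp [ 0.6254 -0.081   0.0847] yaw 154.01 tilt [-1.000e-04 -1.350e-02 -9.999e-01] F [-0.48  0.07 -0.2 ] q [-0.8 40.4 10.  91.9 -7.6 48.7 75.9]
frac [-0.2552 -0.1595  0.0003] mm [-38.3 -23.9   0. ] roll 0.0005
```

View pics/w13.png

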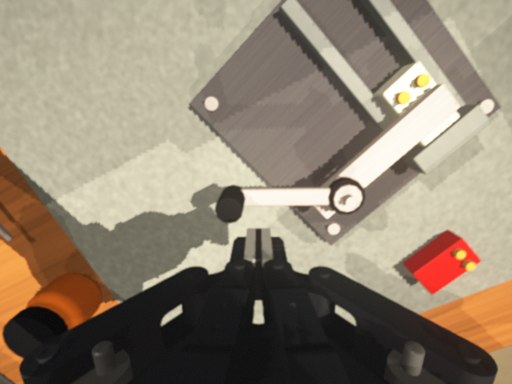

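```bash
python3 -c "
from h import *
a=cv2.imread('pics/w13.png')[170:250,205:375]; cv2.imwrite('pics/w13c.png',cv2.resize(a,None,fx=4.6,fy=4.6,interpolation=cv2.INTER_CUBIC))
t=load('a_top.npz'); print('jar',t.at((383,172),.07))"
```

```text
jar [ 0.64449821 -0.33229902  0.07      ]
```

View pics/w13c.png

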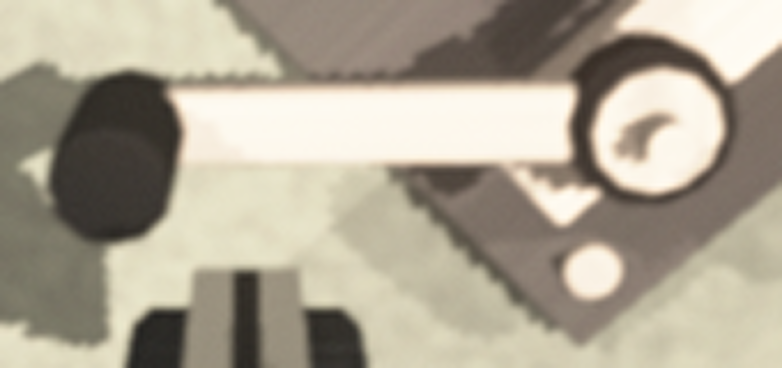

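```bash
python3 -c "
from h import *
w=load('w13.npz'); w.T[2,3]+=.0055; o=(205,170); p=np.load('fix.npy')
def loc(w_):
    c,s_=np.cos(p[2]),np.sin(p[2]); d=w_-np.array([p[0],p[1],0]); return np.round(1e3*np.array([c*d[0]+s_*d[1],-s_*d[0]+c*d[1]]),1)
g=loc(w.at(crop((111,187),o,4.6),.093)); s=loc(w.at(crop((660,133),o,4.6),.077)); d=g-s
print(g,s,d,np.hypot(*d),np.arctan2(-d[1],-d[0]))
e=[w.at(crop(q,o,4.6),.065)for q in((185,85),(570,82),(195,164),(560,162))]; print([loc(q) for q in e], [np.arctan2(*-(loc(a)-loc(b))[::-1]) for a,b in ((e[0],e[1]),(e[2],e[3]))])
P,y=lev(.80,15,85); print(P,y); need(P,y)"
```

```text
[ -16.4 -120.6] [ 43.3 -53.8] [-59.7 -66.8] 89.58978736440889 0.8414658205452835
[array([ -15.6, -107.5]), array([ 30.7, -58.9]), array([  -4.1, -116.6]), array([ 40.8, -69.7])] [np.float64(0.8096294577044395), np.float64(0.807181209758236)]
[ 0.64036307 -0.11489689  0.085     ] 153.98662361046587
t 13.67 tcp [ 0.6254 -0.081   0.0847] yaw 154.01 tilt [-1.000e-04 -1.350e-02 -9.999e-01] F [-0.48  0.07 -0.2 ] q [-0.8 40.4 10.  91.9 -7.6 48.7 75.9]
frac [-0.1885 -0.1595  0.0003] mm [-28.3 -23.9   0. ] roll 0.0005
```

```bash
python3 -c "
from h import *
P,y=lev(.81,15,27); print(P,y); need(P,y)"
```

```text
[ 0.64133012 -0.11496325  0.027     ] 154.55958140559667
t 13.67 tcp [ 0.6254 -0.081   0.0847] yaw 154.01 tilt [-1.000e-04 -1.350e-02 -9.999e-01] F [-0.48  0.07 -0.2 ] q [-0.8 40.4 10.  91.9 -7.6 48.7 75.9]
frac [-0.1945 -0.1518  0.3869] mm [-29.2 -22.8  58. ] roll -0.0091
```

Request:
{"api": "jog_arm", "payload": {
  "increments": [
    [[-0.07,-0.05,0],0],
    [[-0.14,-0.1,0],-0.009],
    [[-0.194,-0.152,0],-0.009],
    [[-0.194,-0.152,0],-0.009],
    [[-0.194,-0.152,0.1],-0.009],
    [[-0.194,-0.152,0.2],-0.009],
    [[-0.194,-0.152,0.3],-0.009],
    [[-0.194,-0.152,0.36],-0.009],
    [[-0.194,-0.152,0.387],-0.009],
    [[-0.194,-0.152,0.387],-0.009]
  ]
}}

```text
time_s: 14.5
tcp_pos: [0.6406, -0.1149, 0.0261]
orientation: [[-0.903, 0.43, -0.008], [0.43, 0.903, -0.012], [0.002, -0.014, -1.0]]
wrist_force: [0.1, -0.5, -0.3]
opening: 0.0001
```

```bash
python3 look.py w14;python3 sc.py s14 195 145 325 255 5;python3 -c "
from h import *
P,y=lev(.81,0,27); print(P,y); need(P,y)
"
```

```text
14.5 [ 0.64057036 -0.11487853  0.02607902] [ 0.11416858 -0.4594657  -0.25564058] 0.00010845840901138346
[ 0.62778463 -0.10851967  0.027     ] 154.55958140559667
t 14.6 tcp [ 0.6418 -0.1151  0.0276] yaw 154.55 tilt [-0.0012 -0.0131 -0.9999] F [ 0.39  0.02 -0.24] q [ 2.8 46.   8.9 90.4 -8.1 44.3 79.4]
frac [ 0.1036 -0.0004  0.0041] mm [15.5 -0.1  0.6] roll -0.0001
```

View pics/w14.png

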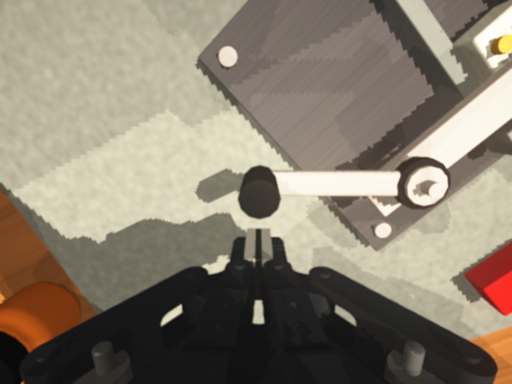

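View pics/s14.png

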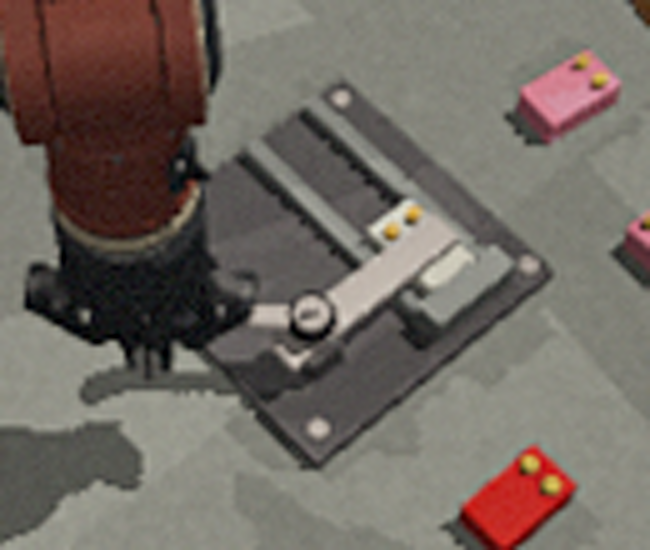

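```bash
python3 -c "
from h import *
s=load('s14.npz'); w=load('w14.npz'); from plant import robot
st=robot.read_state(); R=st['orientation']; t=st['tcp_pos']
for dy in (.04,.05,.06,.07):
  for z in (-.06,-.08,-.1,-.12): print(dy,z,((s.proj(t+R@[0,dy,z])-[195,145]+.5)*5-.5).round(0).tolist(), w.proj(t+R@[0,dy,z]).round(0).tolist())
"
```

```text
0.04 -0.06 [[219.0, 349.0]] [[339.0, 265.0]]
0.04 -0.08 [[217.0, 333.0]] [[352.0, 290.0]]
0.04 -0.1 [[216.0, 315.0]] [[371.0, 325.0]]
0.04 -0.12 [[215.0, 298.0]] [[398.0, 376.0]]
0.05 -0.06 [[236.0, 350.0]] [[359.0, 265.0]]
0.05 -0.08 [[235.0, 333.0]] [[375.0, 290.0]]
0.05 -0.1 [[234.0, 316.0]] [[398.0, 325.0]]
0.05 -0.12 [[233.0, 298.0]] [[432.0, 376.0]]
0.06 -0.06 [[254.0, 351.0]] [[378.0, 265.0]]
0.06 -0.08 [[254.0, 334.0]] [[398.0, 290.0]]
0.06 -0.1 [[253.0, 317.0]] [[425.0, 325.0]]
0.06 -0.12 [[252.0, 299.0]] [[466.0, 376.0]]
0.07 -0.06 [[272.0, 351.0]] [[398.0, 265.0]]
0.07 -0.08 [[272.0, 335.0]] [[420.0, 290.0]]
0.07 -0.1 [[271.0, 318.0]] [[452.0, 325.0]]
0.07 -0.12 [[271.0, 300.0]] [[499.0, 376.0]]
```

```bash
cat > arc.py <<'E'
import sys; from h import *
from plant import robot
z=float(sys.argv[1]); phs=[float(v) for v in sys.argv[2].split(',')]; gaps=[float(v) for v in sys.argv[3].split(',')]
if len(gaps)==1: gaps=gaps*len(phs)
st=robot.read_state(); R=st["orientation"]; y0=np.degrees(np.arctan2(R[1,0],R[0,0]))
out=[]
for ph,g in zip(phs,gaps):
    P,y=lev(ph,g,z); d=R.T@(P-st["tcp_pos"])/.15
    out.append([[round(v,3) for v in d.tolist()],round(-((y-y0+180)%360-180)/60,3)])
print(st["time_s"],out)
E
python3 arc.py 27 .81,.81,.81,.81,.79,.76,.73,.70,.67,.64,.61,.58,.55,.52,.49,.46,.46 11,8,4,1,0,0,0,0,0,0,0,0,0,0,0,0,0
```

```text
14.6 [[[0.03, -0.0, 0.004], np.float64(-0.0)], [[0.05, -0.0, 0.004], np.float64(-0.0)], [[0.077, -0.0, 0.004], np.float64(-0.0)], [[0.097, -0.0, 0.004], np.float64(-0.0)], [[0.116, -0.003, 0.004], np.float64(0.019)], [[0.134, -0.007, 0.004], np.float64(0.048)], [[0.152, -0.01, 0.004], np.float64(0.076)], [[0.17, -0.012, 0.004], np.float64(0.105)], [[0.189, -0.014, 0.004], np.float64(0.134)], [[0.207, -0.015, 0.004], np.float64(0.162)], [[0.226, -0.016, 0.004], np.float64(0.191)], [[0.244, -0.016, 0.004], np.float64(0.22)], [[0.263, -0.016, 0.004], np.float64(0.248)], [[0.281, -0.015, 0.004], np.float64(0.277)], [[0.299, -0.014, 0.004], np.float64(0.305)], [[0.318, -0.012, 0.004], np.float64(0.334)], [[0.318, -0.012, 0.004], np.float64(0.334)]]
```

Request:
{"api": "jog_arm", "payload": {
  "increments": [
    [[0.03,0,0.004],0],
    [[0.05,0,0.004],0],
    [[0.077,0,0.004],0],
    [[0.097,0,0.004],0],
    [[0.116,-0.003,0.004],0.019],
    [[0.134,-0.007,0.004],0.048],
    [[0.152,-0.01,0.004],0.076],
    [[0.17,-0.012,0.004],0.105],
    [[0.189,-0.014,0.004],0.134],
    [[0.207,-0.015,0.004],0.162],
    [[0.226,-0.016,0.004],0.191],
    [[0.226,-0.016,0.004],0.191]
  ]
}}

```text
time_s: 15.6
tcp_pos: [0.6093, -0.1023, 0.027]
orientation: [[-0.799, 0.602, -0.006], [0.602, 0.799, -0.012], [-0.003, -0.013, -1.0]]
wrist_force: [0.2, 0.4, -0.1]
opening: 0.0002
```

```bash
python3 look.py w15;python3 arc.py 27 .61,.58,.55,.52,.49,.46,.43,.40,.37,.36 0
```

```text
15.6 [ 0.60934325 -0.1023275   0.02698276] [ 0.22594666  0.44628555 -0.1171981 ] 0.00018082055685342429
15.65 [[[-0.006, 0.001, -0.001], np.float64(-0.0)], [[0.012, -0.002, -0.001], np.float64(0.028)], [[0.031, -0.006, -0.001], np.float64(0.057)], [[0.049, -0.009, -0.001], np.float64(0.086)], [[0.067, -0.011, -0.001], np.float64(0.114)], [[0.086, -0.013, -0.001], np.float64(0.143)], [[0.104, -0.014, -0.001], np.float64(0.172)], [[0.122, -0.015, -0.001], np.float64(0.2)], [[0.141, -0.015, -0.001], np.float64(0.229)], [[0.147, -0.015, -0.001], np.float64(0.238)]]
```

View pics/w15.png

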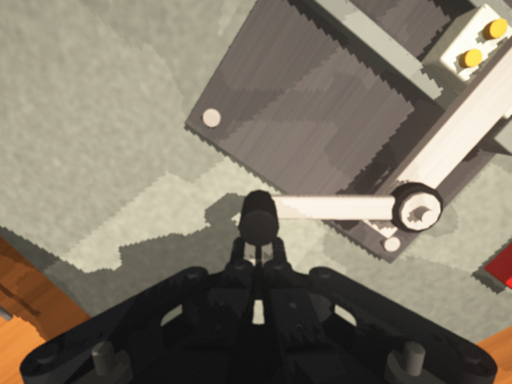

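Request:
{"api": "jog_arm", "payload": {
  "increments": [
    [[0.012,-0.002,-0.001],0.028],
    [[0.031,-0.006,-0.001],0.057],
    [[0.049,-0.009,-0.001],0.086],
    [[0.067,-0.011,-0.001],0.114],
    [[0.086,-0.013,-0.001],0.143],
    [[0.104,-0.014,-0.001],0.172],
    [[0.122,-0.015,-0.001],0.2],
    [[0.141,-0.015,-0.001],0.229],
    [[0.147,-0.015,-0.001],0.238]
  ]
}}

```text
time_s: 16.4
tcp_pos: [0.5896, -0.0906, 0.0269]
orientation: [[-0.625, 0.78, -0.007], [0.78, 0.625, -0.012], [-0.005, -0.013, -1.0]]
wrist_force: [0.5, -1.1, 1.0]
opening: -0.0
```

```bash
python3 arc.py 27 .36,.345,.33,.315,.30,.285,.27,.255,.24 0
```

```text
16.4 [[[-0.006, 0.003, -0.0], np.float64(-0.001)], [[0.003, 0.001, -0.0], np.float64(0.013)], [[0.013, -0.001, -0.0], np.float64(0.027)], [[0.022, -0.003, -0.0], np.float64(0.042)], [[0.031, -0.005, -0.0], np.float64(0.056)], [[0.04, -0.006, -0.001], np.float64(0.07)], [[0.049, -0.008, -0.001], np.float64(0.085)], [[0.058, -0.009, -0.001], np.float64(0.099)], [[0.067, -0.01, -0.001], np.float64(0.113)]]
```

Request:
{"api": "jog_arm", "payload": {
  "increments": [
    [[0.003,0.001,0],0.013],
    [[0.013,-0.001,0],0.027],
    [[0.022,-0.003,0],0.042],
    [[0.031,-0.005,0],0.056],
    [[0.04,-0.006,-0.001],0.07],
    [[0.049,-0.008,-0.001],0.085]
  ]
}}

```text
time_s: 16.9
tcp_pos: [0.5838, -0.0857, 0.027]
orientation: [[-0.552, 0.834, -0.007], [0.834, 0.552, -0.012], [-0.006, -0.013, -1.0]]
wrist_force: [0.1, -1.7, 1.1]
opening: -0.0003
```

```bash
python3 arc.py 27 .27,.26,.25,.24,.23,.22,.21,.20,.19,.18,.17,.16,.15 0; python3 sc.py t16 200 145 330 255 5 top
```

```text
16.9 [[[-0.001, 0.002, 0.0], np.float64(-0.002)], [[0.005, 0.001, 0.0], np.float64(0.008)], [[0.011, -0.0, 0.0], np.float64(0.017)], [[0.017, -0.002, 0.0], np.float64(0.027)], [[0.023, -0.003, 0.0], np.float64(0.036)], [[0.03, -0.004, 0.0], np.float64(0.046)], [[0.036, -0.005, 0.0], np.float64(0.055)], [[0.042, -0.006, 0.0], np.float64(0.065)], [[0.048, -0.007, 0.0], np.float64(0.074)], [[0.054, -0.008, 0.0], np.float64(0.084)], [[0.06, -0.009, 0.0], np.float64(0.093)], [[0.066, -0.01, 0.0], np.float64(0.103)], [[0.072, -0.01, -0.0], np.float64(0.113)]]
```

View pics/t16.png

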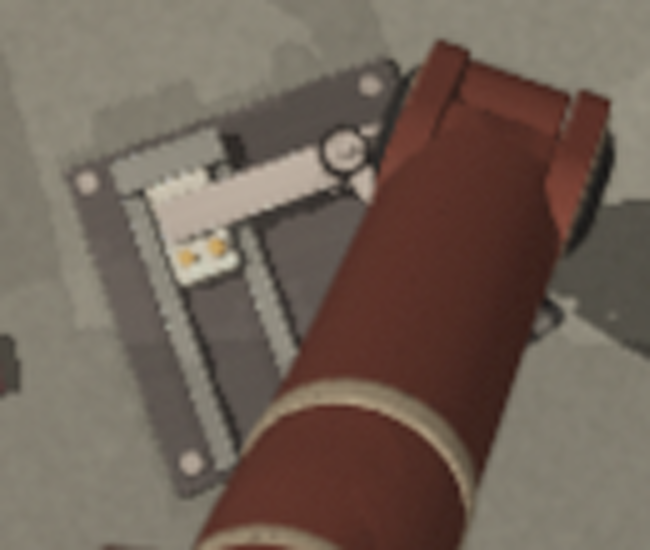

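Request:
{"api": "jog_arm", "payload": {
  "increments": [
    [[0.005,0.001,0],0.008],
    [[0.011,0,0],0.017],
    [[0.017,-0.002,0],0.027],
    [[0.023,-0.003,0],0.036],
    [[0.03,-0.004,0],0.046],
    [[0.036,-0.005,0],0.055]
  ]
}}

```text
time_s: 17.45
tcp_pos: [0.5804, -0.0818, 0.0271]
orientation: [[-0.502, 0.865, -0.007], [0.865, 0.502, -0.013], [-0.008, -0.012, -1.0]]
wrist_force: [0.8, -3.4, -0.4]
opening: -0.0
```

```bash
python3 arc.py 27 .21,.20,.19,.18,.17,.16,.15,.14,.13,.12,.11 0
```

```text
17.45 [[[0.001, -0.0, 0.001], np.float64(-0.001)], [[0.007, -0.002, 0.001], np.float64(0.008)], [[0.013, -0.003, 0.0], np.float64(0.018)], [[0.019, -0.004, 0.0], np.float64(0.028)], [[0.025, -0.005, 0.0], np.float64(0.037)], [[0.031, -0.007, 0.0], np.float64(0.047)], [[0.037, -0.008, 0.0], np.float64(0.056)], [[0.044, -0.009, 0.0], np.float64(0.066)], [[0.05, -0.01, 0.0], np.float64(0.075)], [[0.056, -0.01, 0.0], np.float64(0.085)], [[0.062, -0.011, 0.0], np.float64(0.094)]]
```

Request:
{"api": "jog_arm", "payload": {
  "increments": [
    [[0.006,-0.001,0],0.006],
    [[0.012,-0.002,0],0.012],
    [[0.012,-0.002,0],0.012]
  ]
}}

```text
time_s: 17.7
tcp_pos: [0.5801, -0.0815, 0.0273]
orientation: [[-0.49, 0.872, -0.005], [0.872, 0.49, -0.015], [-0.01, -0.011, -1.0]]
wrist_force: [2.0, -4.2, -1.6]
opening: 0.0002
```

```bash
cat > f.py <<'E'
from h import *
from plant import robot
st=robot.read_state(); R=st["orientation"]; p=np.load("fix.npy"); c,s=np.cos(p[2]),np.sin(p[2]); d=st["tcp_pos"]-np.array([p[0],p[1],0]); l=1e3*np.array([c*d[0]+s*d[1],-s*d[0]+c*d[1]])
yaw=np.degrees(np.arctan2(R[1,0],R[0,0])); phi_y=np.radians(yaw)-p[2]-np.pi/2
print(round(st["time_s"],2),"fix xy",l.round(2),"z",st["tcp_pos"][2].round(4),"Ftool",(R.T@st["wrist_force"]).round(2),"phi(yaw)",round(phi_y,4),"tilt",R[2,:2].round(4))
# lever phi from contact: grip centre = tcp+21*t
t=np.array([-np.sin(phi_y),np.cos(phi_y)])
g=l+21*t-np.array([45,-55]); print("grip rel",g.round(2),"r",np.hypot(*g).round(1),"phi grip",np.arctan2(-g[1],-g[0]).round(4))
E
python3 f.py
```

```text
17.7 fix xy [-38.71 -94.12] z 0.0273 Ftool [-4.67 -0.3   1.65] phi(yaw) 0.1955 tilt [-0.0105 -0.0111]
grip rel [-87.79 -18.52] r 89.7 phi grip 0.2079
```

Request:
{"api": "jog_arm", "payload": {
  "increments": [
    [[0.007,0,0],0],
    [[0.014,0,0],0],
    [[0.02,0,0],0],
    [[0.02,0,0],0]
  ]
}}

```text
time_s: 18.03
tcp_pos: [0.5799, -0.081, 0.0277]
orientation: [[-0.489, 0.872, -0.001], [0.872, 0.489, -0.018], [-0.015, -0.01, -1.0]]
wrist_force: [2.7, -5.0, -2.0]
opening: 0.0003
```

```bash
python3 f.py
```

```text
18.03 fix xy [-38.74 -93.59] z 0.0277 Ftool [-5.63 -0.06  2.07] phi(yaw) 0.1945 tilt [-0.0148 -0.0099]
grip rel [-87.79 -17.98] r 89.6 phi grip 0.202
```

Request:
{"api": "jog_arm", "payload": {
  "increments": [
    [[0.02,0,0],0],
    [[0.025,0,0],0],
    [[0.03,0,0],0],
    [[0.03,0,0],0]
  ]
}}

```text
time_s: 18.37
tcp_pos: [0.5799, -0.0806, 0.0282]
orientation: [[-0.488, 0.873, 0.004], [0.873, 0.488, -0.023], [-0.022, -0.008, -1.0]]
wrist_force: [4.8, -7.9, -3.5]
opening: 0.0001
```

```bash
python3 f.py
```

```text
18.37 fix xy [-38.68 -93.2 ] z 0.0282 Ftool [-9.16  0.39  3.68] phi(yaw) 0.1927 tilt [-0.0218 -0.0079]
grip rel [-87.71 -17.59] r 89.5 phi grip 0.1979
```

Request:
{"api": "jog_arm", "payload": {
  "increments": [
    [[0.032,0,0.003],0],
    [[0.035,0,0.005],0],
    [[0.038,0,0.005],0],
    [[0.038,0,0.005],0]
  ]
}}

```text
time_s: 18.7
tcp_pos: [0.5799, -0.0805, 0.0282]
orientation: [[-0.485, 0.874, 0.011], [0.874, 0.485, -0.03], [-0.031, -0.005, -1.0]]
wrist_force: [4.5, -8.3, -3.0]
opening: 0.0004
```

```bash
python3 f.py
```

```text
18.7 fix xy [-38.58 -93.12] z 0.0282 Ftool [-9.35 -0.1   3.32] phi(yaw) 0.1901 tilt [-0.0311 -0.0052]
grip rel [-87.55 -17.5 ] r 89.3 phi grip 0.1973
```

Request:
{"api": "jog_arm", "payload": {
  "increments": [
    [[0.036,0,0.006],0],
    [[0.042,0,0.008],0],
    [[0.042,0,0.008],0],
    [[0.042,0,0.008],0],
    [[0.042,0,0.008],0],
    [[0.042,0,0.008],0]
  ]
}}

```text
time_s: 19.2
tcp_pos: [0.5801, -0.0808, 0.0281]
orientation: [[-0.482, 0.876, 0.018], [0.875, 0.482, -0.037], [-0.042, -0.002, -0.999]]
wrist_force: [5.4, -9.9, -1.8]
opening: 0.0005
```

```bash
python3 f.py
```

```text
19.2 fix xy [-38.5  -93.44] z 0.0281 Ftool [-11.18  -0.09   2.22] phi(yaw) 0.1866 tilt [-0.0417 -0.002 ]
grip rel [-87.4  -17.81] r 89.2 phi grip 0.201
```

Request:
{"api": "jog_arm", "payload": {
  "increments": [
    [[0.045,0,0.006],0],
    [[0.046,0,0.006],0],
    [[0.046,0,0.006],0],
    [[0.046,0,0.006],0],
    [[0.046,0,0.006],0]
  ]
}}

```text
time_s: 19.62
tcp_pos: [0.5805, -0.081, 0.0284]
orientation: [[-0.479, 0.878, 0.027], [0.876, 0.479, -0.046], [-0.053, 0.002, -0.999]]
wrist_force: [5.6, -10.6, -2.6]
opening: -0.0001
```

```bash
python3 f.py; python3 f.py|head -1
```

```text
19.62 fix xy [-38.25 -93.78] z 0.0284 Ftool [-11.82  -0.11   3.21] phi(yaw) 0.183 tilt [-0.0533  0.0017]
grip rel [-87.07 -18.13] r 88.9 phi grip 0.2053
19.62 fix xy [-38.25 -93.78] z 0.0284 Ftool [-11.82  -0.11   3.21] phi(yaw) 0.183 tilt [-0.0533  0.0017]
```

Request:
{"api": "jog_arm", "payload": {
  "increments": [
    [[0.047,0,0.003],0],
    [[0.047,0,0.003],0],
    [[0.047,0,0.003],0],
    [[0.047,0,0.003],0],
    [[0.047,0,0.003],0],
    [[0.047,0,0.003],0],
    [[0.047,0,0.003],0],
    [[0.047,0,0.003],0],
    [[0.047,0,0.003],0],
    [[0.047,0,0.003],0],
    [[0.047,0,0.003],0],
    [[0.047,0,0.003],0],
    [[0.047,0,0.003],0],
    [[0.047,0,0.003],0],
    [[0.047,0,0.003],0],
    [[0.047,0,0.003],0],
    [[0.047,0,0.003],0],
    [[0.047,0,0.003],0],
    [[0.047,0,0.003],0],
    [[0.047,0,0.003],0]
  ]
}}

```text
time_s: 21.28
tcp_pos: [0.581, -0.0812, 0.029]
orientation: [[-0.475, 0.879, 0.036], [0.878, 0.476, -0.055], [-0.065, 0.006, -0.998]]
wrist_force: [5.8, -12.1, -3.3]
opening: 0.0002
```

```bash
python3 f.py
```

```text
21.28 fix xy [-37.83 -94.15] z 0.029 Ftool [-13.17  -0.65   4.14] phi(yaw) 0.1791 tilt [-0.0652  0.0057]
grip rel [-86.58 -18.49] r 88.5 phi grip 0.2104
```

Request:
{"api": "jog_arm", "payload": {
  "increments": [
    [[0.045,0,0.006],0],
    [[0.045,0,0.006],0],
    [[0.045,0,0.006],0],
    [[0.045,0,0.006],0],
    [[0.045,0,0.006],0],
    [[0.045,0,0.006],0],
    [[0.045,0,0.006],0],
    [[0.045,0,0.006],0],
    [[0.045,0,0.006],0],
    [[0.045,0,0.006],0],
    [[0.045,0,0.006],0],
    [[0.045,0,0.006],0],
    [[0.045,0,0.006],0],
    [[0.045,0,0.006],0],
    [[0.045,0,0.006],0],
    [[0.045,0,0.006],0],
    [[0.045,0,0.006],0],
    [[0.045,0,0.006],0],
    [[0.045,0,0.006],0],
    [[0.045,0,0.006],0]
  ]
}}

```text
time_s: 22.95
tcp_pos: [0.5814, -0.0818, 0.0291]
orientation: [[-0.471, 0.881, 0.045], [0.879, 0.473, -0.063], [-0.077, 0.009, -0.997]]
wrist_force: [5.1, -11.6, -1.9]
opening: 0.0002
```

```bash
python3 f.py; python3 sc.py s20 195 145 325 255 5; python3 look.py w20; python3 -c "
import cv2; print()"
```

```text
22.95 fix xy [-37.57 -94.84] z 0.0291 Ftool [-12.44  -0.99   2.89] phi(yaw) 0.1749 tilt [-0.0769  0.0095]
grip rel [-86.22 -19.16] r 88.3 phi grip 0.2187
23.0 [ 0.58142172 -0.08179442  0.029095  ] [  5.53024992 -10.01167927  -2.3842295 ] -0.00013622111385038597
```

View pics/w20.png

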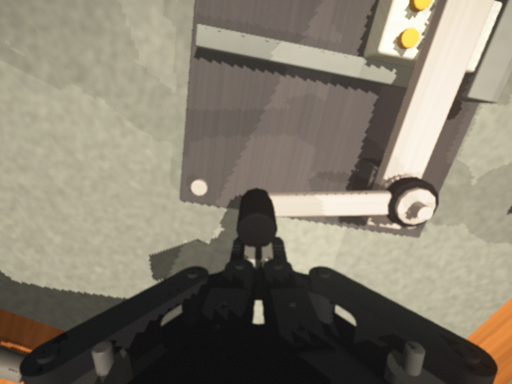

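View pics/s20.png

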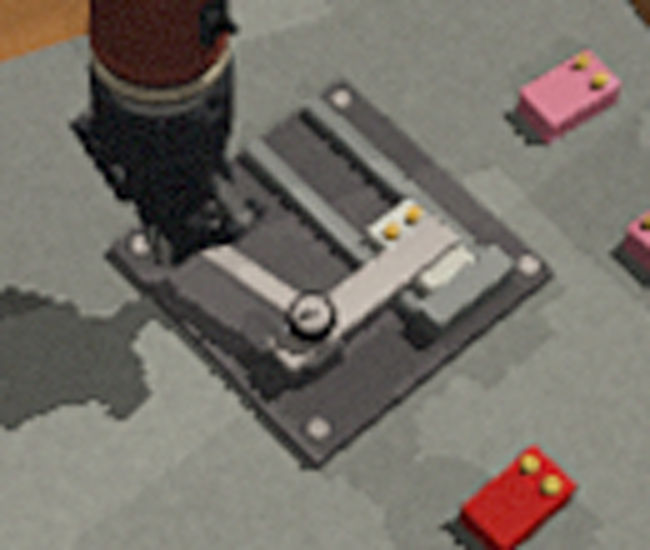

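```bash
python3 - <<'E'
from plant import robot
import numpy as np
for i in range(20):
    robot.capture("wrist"); s=robot.read_state(); f=s["wrist_force"]; print(round(s["time_s"],2),f.round(1),np.hypot(f[0],f[1]).round(2))
E
```

```text
23.1 [  5.9 -11.1  -2. ] 12.61
23.15 [  5.4 -11.4  -1.8] 12.65
23.2 [  5.6 -12.2  -2.3] 13.44
23.25 [  5.9 -11.8  -2.3] 13.23
23.3 [  6.3 -11.3  -2.7] 12.89
23.35 [  5.9 -11.3  -2.7] 12.74
23.4 [  7.  -11.5  -2.5] 13.48
23.45 [  5.7 -11.5  -2.2] 12.78
23.5 [  5.5 -12.5  -3.1] 13.69
23.55 [  6.1 -11.1  -2.7] 12.61
23.6 [  5.8 -10.7  -2.4] 12.16
23.65 [  5.8 -12.6  -2.5] 13.85
23.7 [  6.4 -11.6  -2.8] 13.25
23.75 [  7.  -12.5  -2.6] 14.35
23.8 [  5.7 -11.   -2.3] 12.41
23.85 [  6.7 -11.3  -2.4] 13.13
23.9 [  5.2 -11.3  -3.3] 12.47
23.95 [  5.  -11.2  -3.5] 12.26
24.0 [  6.  -11.4  -2.6] 12.85
24.05 [  5.2 -12.   -2.8] 13.08
```

Request:
{"api": "jog_arm", "payload": {
  "increments": [
    [[0.02,0,0],0],
    [[0,0,0],0],
    [[-0.02,0,0],0],
    [[-0.05,0,0],0],
    [[-0.1,0,0],0],
    [[-0.17,0,0],0],
    [[-0.25,0,0],0],
    [[-0.3,0,0],0],
    [[-0.3,0,0],0]
  ]
}}

```text
time_s: 24.8
tcp_pos: [0.6036, -0.1246, 0.0331]
orientation: [[-0.468, 0.883, 0.046], [0.88, 0.47, -0.065], [-0.079, 0.01, -0.997]]
wrist_force: [0.1, -1.0, 0.7]
opening: -0.0001
```

```bash
python3 f.py|head -1; python3 look.py w21
```

```text
24.8 fix xy [ -29.83 -142.39] z 0.0331 Ftool [-0.97 -0.32 -0.61] phi(yaw) 0.1717 tilt [-0.0795  0.0101]
24.8 [ 0.60360155 -0.12457649  0.03310381] [ 0.1419175  -0.9697945   0.68378829] -9.493392042794772e-05
```

View pics/w21.png

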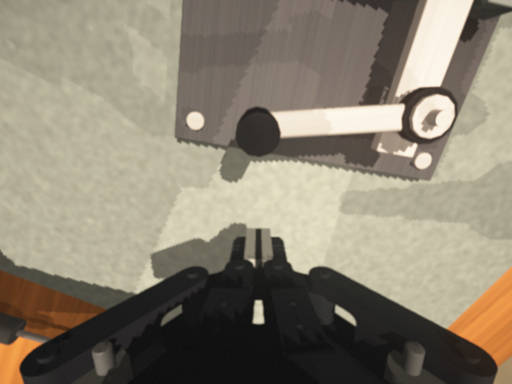

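Request:
{"api": "jog_arm", "payload": {
  "increments": [
    [[-0.02,0,-0.1],0],
    [[-0.05,0,-0.3],0],
    [[-0.1,0,-0.5],0],
    [[-0.15,0,-0.7],0],
    [[-0.2,0,-0.85],0],
    [[-0.25,0,-0.95],0],
    [[-0.3,0,-0.95],0],
    [[-0.4,0,-0.95],0],
    [[-0.5,0,-0.95],0],
    [[-0.5,0,-0.95],0]
  ]
}}

```text
time_s: 25.68
tcp_pos: [0.6312, -0.1831, 0.1794]
orientation: [[-0.466, 0.884, 0.043], [0.881, 0.468, -0.066], [-0.079, 0.007, -0.997]]
wrist_force: [0.5, -0.8, -0.1]
opening: -0.0001
```

```bash
python3 sc.py s22 195 145 325 255 5; python3 sc.py t22 200 145 330 255 5 top; python3 look.py w22; python3 -c "
import cv2; a=cv2.imread('pics/t22.png')" ; python3 sc.py t22f 0 0 512 384 1 top;python3 sc.py s22f 0 0 512 384 1
```

```text
25.7833 [ 0.63056956 -0.17957969  0.17900085] [0.07325248 0.03496587 0.38294877] 0.000252756231151959
```

View pics/s22.png

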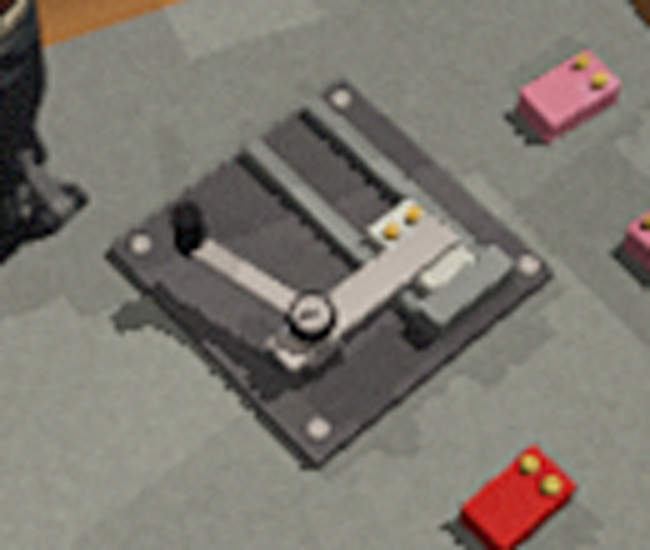

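View pics/t22.png

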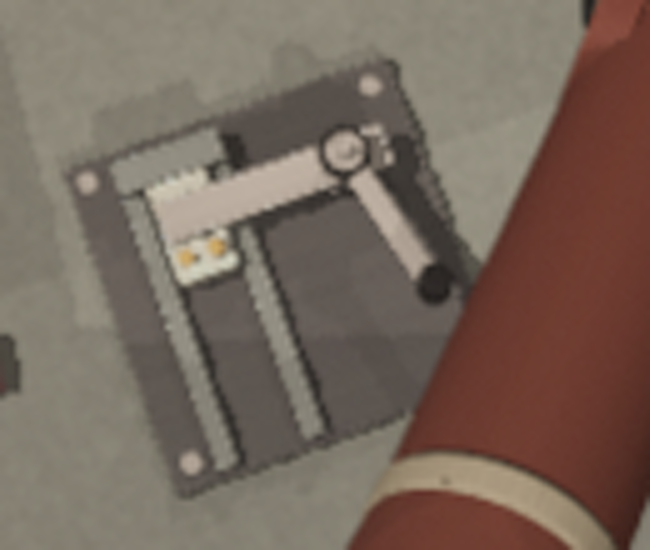

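View pics/t22f.png

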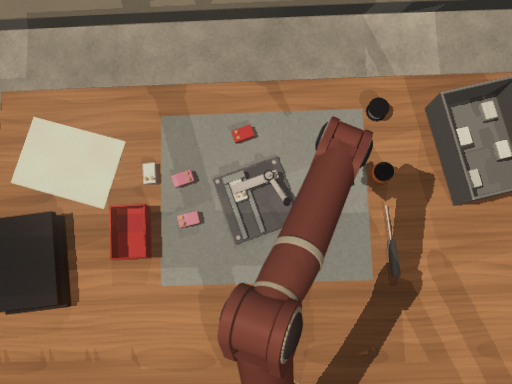

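```bash
python3 -c "
from h import *
p=np.load('fix.npy')
def loc(w_):
    c,s_=np.cos(p[2]),np.sin(p[2]); d=w_-np.array([p[0],p[1],0]); return np.round(1e3*np.array([c*d[0]+s_*d[1],-s_*d[0]+c*d[1]]),1)
t=load('t22.npz'); s=load('s22.npz')
for n,g,sc in (('top',loc(t.at(crop((435,284),(200,145)),.093)),loc(t.at(crop((346,148),(200,145)),.077))),('scene',loc(s.at(crop((187,212),(195,145)),.093)),loc(s.at(crop((312,313),(195,145)),.077)))):
    d=g-sc; print(n,g,sc,np.hypot(*d),np.arctan2(-d[1],-d[0]))
print('rear T',[loc(t.at(crop(q,(200,145)),.036)) for q in [(185,289),(240,270)]])
a=[cv2.resize(dict(np.load(n))['image'][y:y+40,x:x+40,::-1],None,fx=9,fy=9,interpolation=cv2.INTER_CUBIC) for n,x,y in (('t22.npz',218,168),('s22.npz',265,180))]
cv2.imwrite('pics/z.png',np.hstack(a))"
```

```text
top [-43.6 -72.9] [ 45.8 -54.2] 91.33482358881524 0.20619928343846217
scene [-41.6 -73.8] [ 50.8 -57.5] 93.82670195631945 0.17461045917995482
rear T [array([ 8.1, 56.8]), array([ 7.7, 23.9])]
```

View pics/z.png

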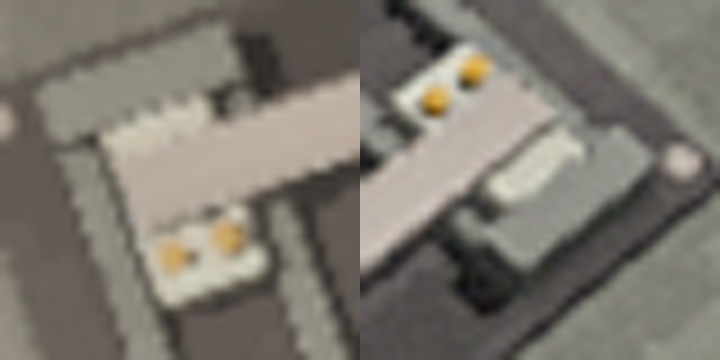

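View pics/s22f.png

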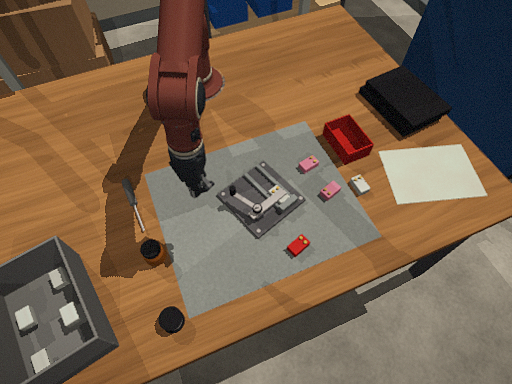

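```bash
python3 -c "
from h import *
p=np.load('fix.npy')
def loc(w_):
    c,s_=np.cos(p[2]),np.sin(p[2]); d=w_-np.array([p[0],p[1],0]); return np.round(1e3*np.array([c*d[0]+s_*d[1],-s_*d[0]+c*d[1]]),1)
t=load('t22.npz'); s=load('s22.npz')
f=lambda q:crop(q,(218,168),9); g=lambda q:crop((q[0]-360,q[1]),(265,180),9)
print('stop',loc(t.at(f((155,108)),.038)),'rear',loc(t.at(f((215,293)),.036)))
print('scene stop',loc(s.at(g((540,177)),.038)),'rear',loc(s.at(g((430,70)),.036)))"
```

```text
stop [71.3 39.9] rear [ 9.6 41.7]
scene stop [69.6 37.5] rear [12.8 39.3]
```

```bash
python3 -c "
from plant import robot
s=robot.read_state(); print(s['time_s'],s['wrist_force']); print(robot.hand_in())"
```

```text
25.9333 [-0.11879258  0.51754894  0.60634838]
the job is handed in; nothing more can be done
None
```

The housing is home against the stop, the clamp screw is tight, and the tightness check held. I handed the job in at 25.9 s with the robot clear of everything.

- **Housing:** I pushed it slowly by its rear face until it stopped, at about 6 N along the push. There is no visible gap at the stop. The rear-to-stop distance measured 61.7 mm in the top view and 56.8 mm in the scene view, against the true 60 mm; that spread is about the resolution of these pictures.
- **Lever:** It swung about 0.6 rad clockwise and came up tight at roughly 0.2 rad from -x. My two views put it at 0.21 and 0.17 rad.
- **Tightness check:** I leaned on the grip at about 12–13 N sideways for over 2 s. The last unbroken hold ran from 21.3 to 24.05 s. In its final second the readings were 12.2 to 14.4 N, with another 2–3 N along the tool from friction. During the rest of that hold I only have readings at the end of each move. After backing off, the lever stayed at tight.
- **Other things on the bench:** Nothing else looked moved in the final pictures.

**What disagreed or went wrong:**
- **Fingertip length:** The real fingertips sit about 45 mm short of the reported TCP. My first push therefore passed over the housing without touching it. I found the difference in the pictures and corrected for it.
- **Wrist camera:** It appeared to sit about 5 mm higher than its calibration says.
- **Tool tilt:** The tool leaned over gradually to about 4.4° during the hold.

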